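Move the tea-tasting bench on to its next step

ROBOT

A 6-joint arm with a two-finger parallel gripper is mounted at the origin on the work surface. World frame = base frame: x ahead of the robot, y to its left, z up, the work surface at z = 0. Lengths are in mm, angles in rad, forces in N, time in s.
With the tool pointing down it reaches from about 275 to 750 mm from the base axis. Payload 10.2 kg.
Tool frame: the origin (TCP) lies at the very end of the fingers, on their centre line; the grasp point (between the pads) lies 19 mm behind it; z points along the fingers, y is the line along which they close (so a half turn about z gives the same grasp; the last joint's range is limited). The gripper opens to 88 mm and grips with 3 to 60 N. Pads are 18 mm wide; open, the fingers measure 123 mm over their backs; the gripper's body (75 mm by 187 mm) begins 45 mm behind the grasp point.
Start: joints at [-0.223, 0.313, 1.498, -0, 1.331, -0.223], TCP at [525.006, -0.013, 206.42] pointing down, gripper open.
Joint ranges: [-2.94, 2.94], [-0.97, 2.17], [0.19, 2.56], [-1.23, 4.37], [0.02, 3.11], [-2.88, 2.88]. Speed limits (rad/s): [2.39, 2.39, 3.01, 3.14, 3.14, 3.14].

INTERFACE

Orientations are given as a unit quaternion [x, y, z, w].
In Python, from rig import ctrl gives the robot as it stands.
- The arm moves only by the shell command python3 -m creep 'ROWS' [OPENING] [FORCE]. ROWS is JSON, a list of rows, each an object of numbers: "dx", "dy", "dz": the shift along the tool's x, y, z in m; "turn": the turn about the tool's z in degrees. A call has 1 to 12 rows; each row shifts and turns the commanded pose from where the row before left it, along the tool's axes as they then stand; what a row does not reach is not made up. A row lasts 1/10 s, in which the tool goes at most 50 mm and 8.59 degrees, less where a joint would pass 70% of its speed; a pose out of reach is approached as far as the arm can. A call with a gripper value outside its range is refused whole. OPENING is the opening, from 0 (shut) to 1 (fully open), set as the call begins (- or left out, the last holds). The fingers move at their own pace and stop on an object; FORCE is the grip in N (left out, the last holds). Time passes only in rows, so rows that do not move let the fingers close. It gives the time, the measured TCP pose, the force, the opening and the grip force at its end, in the units of the state.
- ctrl.sense(): the state, without advancing time (a new reading comes with each control period).
- ctrl.camera(name): name is "scene" or "side" or "wrist"; returns a dict with "color" (400x640x3 uint8, red, green, blue), "fov_y" (degrees; the focal length in pixels is half the picture's height over the tangent of half this angle, whatever the lens; pixels are square), "cx", "cy" (the principal point, pixels), "camera_from_world" (4x4, takes a point from world to camera coordinates); the wrist camera has in their place "hand_eye" (4x4, takes a point from camera to tool coordinates, whose origin is the TCP and whose axes are the flange's). Camera axes: x right, y up, looking along -z (the intrinsics and any distortion apply to the point x, -y, -z); pixel columns grow to the right and rows downward; lengths in mm; the calibration is good to about 2 mm. A picture is of the moment at which its call begins: read the wrist's pose just before it. There is no depth.
- ctrl.sign_off(): hands the job in; it is judged then, once.
The state is a dict: "t": time; "q": joint angles; "qd": joint speeds; "joint_efforts": joint torques, N m; "position": TCP position; "orientation": TCP orientation; "wrist_force": force on the tool from outside, world axes, zero at the start; "ft_torque": the same for the moment, N m; "width": opening from 0.0 (shut) to 1.0 (fully open); "finger_force": force on a finger pad.
Only numpy, scipy, OpenCV 4.12 (cv2) and the standard library are available. Lean on these libraries where they do the work, as an engineer would, in place of code of your own. Each camera call takes 0.05 s, during which the arm holds its last target. There are 200 camera calls.

TASK

Move the tasting bench on one step: the sample tin that stands on the white tile goes to the middle of the balance pan, the white pot that stands on the balance goes to the middle of the warmer plate, and the glass that is warming on the warmer goes to the middle of the white tile; the cork mat is free for parking something on the way. Once the pot stands on the warmer, cover it with the top wooden lid from the spring dispenser so that its mouth is fully closed. Keep tin, pot and glass upright throughout, and leave everything standing free.

Things in the scene. Friction and masses are not known exactly. Their poses are not given: they have to be found in the camera images.
- tin: Square steel tea sample tin, closed: body 54 x 54 mm and 70 mm high, with a round slip cap 42 mm across and 12 mm high on top (82 mm in all); 0.1 to 0.2 kg. Origin: centre of its underside; x and y are square to its flat sides, z up. Grip across two flat sides. Starts on the white tile.
- pot: White porcelain brewing pot, a straight open mug 60 mm in outer diameter, 72 mm high, walls 4 mm, mouth 52 mm; one loop handle on its +y side reaching 59 mm from the axis, between 12 and 61 mm up; 0.18 to 0.29 kg. Origin: centre of its underside; z up. Grip across the body along its x axis, clear of the handle. Starts on the balance pan without a lid.
- glass: Clear tasting glass, open, 58 mm high, outer diameter 54 mm at the foot widening to 62 mm at the rim, walls 4 mm; one loop handle on its +y side reaching 52 mm from the axis, between 14 and 50 mm up; 0.11 to 0.18 kg. Origin: centre of its underside; z up. Grip across the body along its x axis. Starts on the warmer.
- lid: The top lid of the four in the dispenser: light wood, a flat disc 76 mm across and 6 mm thick with a round grip 44 mm across and 14 mm high on it (20 mm in all), flat underneath; 35 g. Origin: centre of its underside; z up. Take it by the 44 mm grip. On the pot it simply lies on the rim, underside 72 mm above the pot's origin.
- balance: Compact black bench balance, body 150 x 130 mm and 32 mm high with its display to -x, fixed. Its round steel pan, 100 mm across, has its top 42 mm above the bench. Origin: on the bench under the pan's centre; z up. Place of the tin.
- warmer: Round black electric cup warmer, 132 mm across, with a small switch block to -x, fixed. Its dark steel plate, 100 mm across, has its top 24 mm above the bench. Origin: on the bench under the plate's centre; z up. Place of the pot.
- tile: White ceramic tile, 120 x 120 x 8 mm, against which the liquor's colour is judged, fixed. Origin: on the bench under its centre; its top is 8 mm above. Place of the glass.
- mat: Round cork mat, 120 mm across and 6 mm thick, fixed; empty at the start, free for parking. Origin: on the bench under its centre; its top is 6 mm above.
- dispenser: Fixed spring lid dispenser: steel foot 112 mm across, four rods, a wire ring 95 mm across, top 103 mm above the bench. Inside, four lids on a sprung plate; the top lid's underside is at 96 mm, its grip spans 102 to 116 mm. Soft spring (17 N/m, gives 12 mm if pressed); lift the top lid straight up and the next rises into its place. Origin: on the bench under its centre.
There are look-alikes about, which are no part of the job. Leave any blue look-alike of the glass alone.

How it is judged:
By the outcome, as a careful person would: the job done as asked, in the order asked, and still so for the second after the job is handed in, with the robot touching nothing.
It also fails if it takes over 122 s, if anything falls off the work surface, if the arm or the gripper's body presses on something with over 40 N, if the wrist force passes 120 N, or if a joint passes its speed limit or range.

## Working session

There is one attempt and no reset: what is moved stays moved. The work goes in short steps, Python scripts to look and compute and a shell command to move; the robot and the scene stay as the last step left them, time stands still between calls to the robot, and variables do not carry over. Pictures are saved under pics/ and viewed, at most 17 in all, crops included, and the job is handed in when it is done.

```bash
ls; mkdir -p pics; python3 - <<'E'
from rig import ctrl
import cv2
s=ctrl.sense();print({k:s[k] for k in('t','position','orientation','width')})
for n in('scene','side','wrist'):
    c=ctrl.camera(n);cv2.imwrite(f'pics/{n}0.png',c['color'][:,:,::-1])
    print(n,{k:(v.tolist() if hasattr(v,'tolist') else v) for k,v in c.items() if k!='color'})
E
```

```text
pics
{'t': 0.0, 'position': array([5.24739385e+02, 3.95274033e-02, 2.05862899e+02]), 'orientation': array([ 7.07110000e-01,  7.07103292e-01, -3.26436600e-04, -5.25886657e-04]), 'width': 1.0032092829871642}
scene {'fov_y': 54.24711788997304, 'cx': 314.20377712693346, 'cy': 199.07036028685795, 'camera_from_world': [[0.6789537081609087, 0.7341074086260158, -0.01040071030976088, -268.048156779438], [-0.610245846369065, 0.5721609399701124, 0.5479341801364653, 364.16433010163246], [0.40819342126479086, -0.36567495316594106, 0.836456788760323, -1476.7325691274943], [0.0, 0.0, 0.0, 1.0]]}
side {'fov_y': 42.93845684425292, 'cx': 318.53849656551876, 'cy': 206.96283936461117, 'camera_from_world': [[-0.8302539350828781, -0.5571813483101292, 0.015078075961555915, 401.2287549821614], [0.39009063035308444, -0.5615249350289173, 0.7297390269483354, -340.3244177414563], [-0.3981302593249214, 0.6117505148637611, 0.6835595103381956, -1572.9064444821067], [0.0, 0.0, 0.0, 1.0]]}
wrist {'fov_y': 67.09126136140691, 'cx': 316.56442878492663, 'cy': 195.16706881005757, 'hand_eye': [[-0.0006100059204500748, 0.9574425335790197, 0.2886233233586008, 74.22057327739194], [0.9999993188467697, 0.0002968399176014963, 0.0011288011598493907, -1.2324747837850758], [0.0009950873188694976, 0.2886238153372824, -0.9574420624880529, -178.44643540912355], [0.0, 0.0, 0.0, 1.0]]}
```

View pics.

View pics/scene0.png

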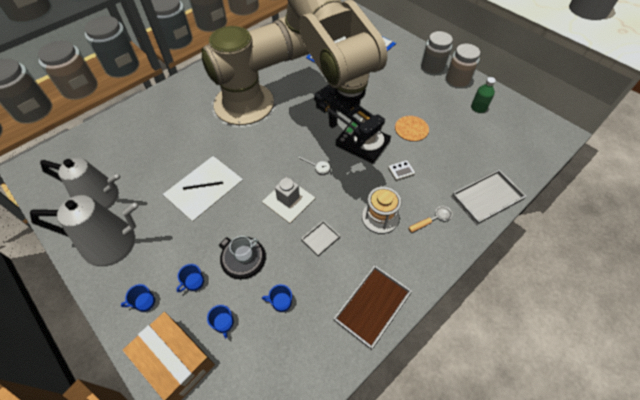

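View pics/side0.png

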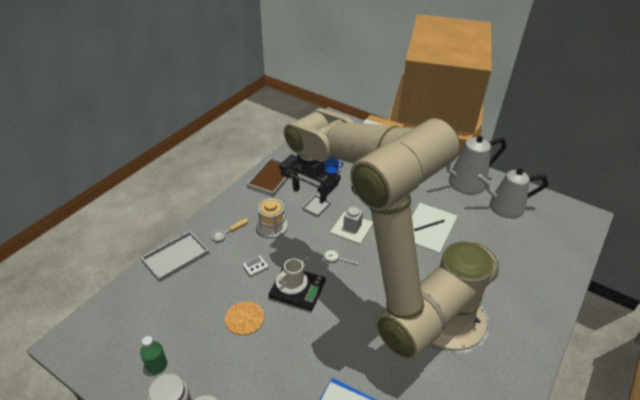

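View pics/wrist0.png

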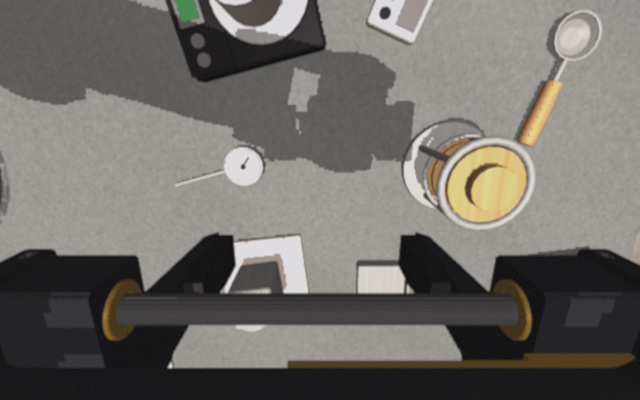

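```bash
cat > h.py <<'E'
import numpy as np, cv2, sys
from rig import ctrl
from scipy.spatial.transform import Rotation as R
def snap(name,fn=None):
    s=ctrl.sense(); c=ctrl.camera(name)
    if fn: cv2.imwrite(f'pics/{fn}.png',c['color'][:,:,::-1])
    if name=='wrist':
        T=np.eye(4); T[:3,:3]=R.from_quat(s['orientation']).as_matrix(); T[:3,3]=s['position']
        W=T@np.array(c['hand_eye'])
    else: W=np.linalg.inv(np.array(c['camera_from_world']))
    c['W']=W; c['f']=200/np.tan(np.radians(c['fov_y']/2)); return c
def ray(c,u,v,z):
    d=c['W'][:3,:3]@np.array([(u-c['cx'])/c['f'],-(v-c['cy'])/c['f'],-1]); o=c['W'][:3,3]
    return o+d*(z-o[2])/d[2]
def proj(c,p):
    q=np.linalg.inv(c['W'])@np.append(p,1)
    return c['cx']+c['f']*q[0]/-q[2], c['cy']-c['f']*q[1]/-q[2]
def pts(c,cnt,z): return np.array([ray(c,*p,z)[:2] for p in cnt.reshape(-1,2).astype(float)])
def circ(P):  # centre, radius by algebraic least squares
    A=np.c_[2*P,np.ones(len(P))]; x=np.linalg.lstsq(A,(P**2).sum(1),rcond=None)[0]
    return x[:2],np.sqrt(x[2]+x[:2]@x[:2])
def blobs(m,amin=100):
    cs=cv2.findContours(m.astype(np.uint8),cv2.RETR_EXTERNAL,cv2.CHAIN_APPROX_NONE)[0]
    return sorted([k for k in cs if cv2.contourArea(k)>amin],key=cv2.contourArea,reverse=True)
E
python3 - <<'E'
from h import *
np.set_printoptions(precision=1,suppress=True)
c=snap('scene')
for n,u,v,z in [('tinfoot',289,203,8),('tile',289,200,8),('dispgrip',383,194,116),('disp foot',381,216,0),('mat',412,128,6),('glassrim',243,243,80),('warmer',242,258,24),('balance',365,140,42),('potrim',352,95,114)]: print(n,ray(c,u,v,z))
m=cv2.inRange(cv2.cvtColor(c['color'],cv2.COLOR_RGB2HSV),(8,110,120),(25,255,255))
for k in blobs(m,150): 
    P=pts(c,k,6); print(cv2.boundingRect(k),circ(P))
c=snap('side')
for n,u,v,z in [('tintop',352,212,90),('pan',291,283,42),('potrim',294,267,114),('dispgrip',271,203,116),('mat',245,318,6)]: print(n,ray(c,u,v,z))
c=snap('wrist')
for n,u,v,z in [('grip',497,185,116),('pan',265,0,42)]: print(n,ray(c,u,v,z))
E
```

```text
tinfoot [ 463.8 -170.9    8. ]
tile [ 455.4 -163.6    8. ]
dispgrip [680.    2.7 116. ]
disp foot [688.8   7.3   0. ]
mat [522.  356.4   6. ]
glassrim [ 514.4 -373.6   80. ]
warmer [ 521.2 -393.7   24. ]
balance [466.  167.4  42. ]
potrim [335.7 231.5 114. ]
(0, 42, 154, 108) (array([-503.8, -438.2]), np.float64(208.17293857589183))
(123, 336, 57, 64) (array([ 592.4, -731.1]), np.float64(64.07249040605817))
(150, 312, 57, 60) (array([ 584.1, -649.2]), np.float64(63.645696036080736))
(395, 116, 34, 25) (array([520. , 355.6]), np.float64(58.052565301211665))
(224, 0, 63, 27) (array([-477.2,  405.5]), np.float64(113.6059608318933))
(171, 10, 40, 51) (array([-537. ,   40.1]), np.float64(132.84529872155042))
(372, 190, 26, 21) (array([658.3,  54.7]), np.float64(38.540794073279365))
tintop [ 444.  -149.3   90. ]
pan [458.1 194.8  42. ]
potrim [452.2 184.6 114. ]
dispgrip [686.5  -3.  116. ]
mat [511.7 360.6   6. ]
grip [689.3   3.  116. ]
pan [472.1 173.4  42. ]
```

```bash
cat > look.py <<'E'
from h import *
import pickle
n=sys.argv[1]; c=snap('wrist',n); pickle.dump(c,open(f'pics/{n}.pkl','wb'))
E
python3 -m creep '[{"dx":-0.034,"dy":-0.010,"dz":-0.008},{"dx":-0.034,"dy":-0.010,"dz":-0.008},{"dx":-0.034,"dy":-0.010,"dz":-0.008},{"dx":-0.034,"dy":-0.010,"dz":-0.008},{"dx":-0.034,"dy":-0.010,"dz":-0.008},{"dx":-0.034,"dy":-0.010,"dz":-0.008},{"dx":-0.034,"dy":-0.010,"dz":-0.008},{"dx":0},{"dx":0}]'
python3 look.py tin1
python3 -m creep '[{"dx":-0.038,"dy":0.010},{"dx":-0.038,"dy":0.010},{"dx":-0.038,"dy":0.010},{"dx":-0.038,"dy":0.010},{"dx":-0.038,"dy":0.010},{"dx":-0.038,"dy":0.010},{"dx":0},{"dx":0}]'
python3 look.py glass1
python3 - <<'E'
import cv2,numpy as np
a,b=cv2.imread('pics/tin1.png'),cv2.imread('pics/glass1.png')
cv2.imwrite('pics/m1.png',np.vstack([a[:300,80:],b[:300,80:]]))
E
```

```text
validation failed for argument at $[0]...
validation failed for argument at $[0]...
```

View pics/m1.png

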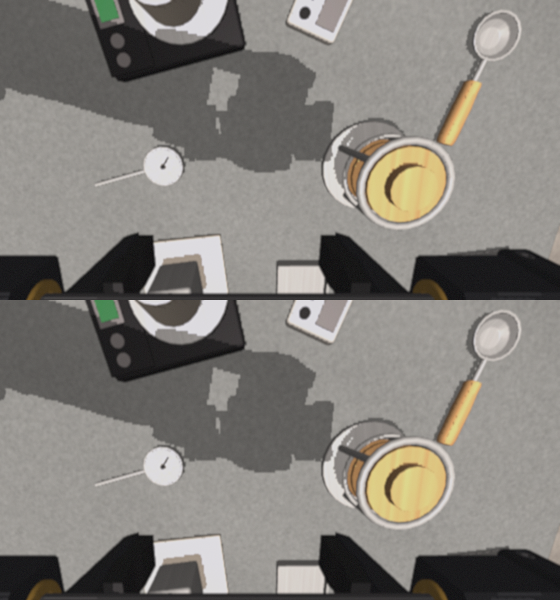

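The moves were refused, so the picture repeats the start view (dispenser grip at about (410,185) in the crop). Each row probably needs every key.

```bash
python3 -m creep --help | head -30; python3 -m creep '[{"dx":-0.034,"dy":-0.010,"dz":-0.008,"turn":0}]'
```

```text
t: 0.5
position: [514.9, -32.1, 213.6]
orientation: [0.706, 0.708, -0.0, -0.001]
wrist_force: [1.1, -1.1, -0.1]
width: 0.998
finger_force: 0.0invalid input: not JSON, or not a number
```

```bash
python3 -m creep '[{"dx":-0.034,"dy":-0.010,"dz":-0.008,"turn":0},{"dx":-0.034,"dy":-0.010,"dz":-0.008,"turn":0},{"dx":-0.034,"dy":-0.010,"dz":-0.008,"turn":0},{"dx":-0.034,"dy":-0.010,"dz":-0.008,"turn":0},{"dx":-0.034,"dy":-0.010,"dz":-0.008,"turn":0},{"dx":-0.034,"dy":-0.010,"dz":-0.008,"turn":0},{"dx":0,"dy":0,"dz":0,"turn":0},{"dx":0,"dy":0,"dz":0,"turn":0}]'
python3 look.py tin1
python3 -m creep '[{"dx":-0.038,"dy":0.010,"dz":0,"turn":0},{"dx":-0.038,"dy":0.010,"dz":0,"turn":0},{"dx":-0.038,"dy":0.010,"dz":0,"turn":0},{"dx":-0.038,"dy":0.010,"dz":0,"turn":0},{"dx":-0.038,"dy":0.010,"dz":0,"turn":0},{"dx":-0.038,"dy":0.010,"dz":0,"turn":0},{"dx":0,"dy":0,"dz":0,"turn":0},{"dx":0,"dy":0,"dz":0,"turn":0}]'
python3 look.py glass1
python3 - <<'E'
import cv2,numpy as np
a,b=cv2.imread('pics/tin1.png'),cv2.imread('pics/glass1.png')
cv2.imwrite('pics/m2.png',np.vstack([a[:300],b[:300]]))
E
```

```text
t: 1.3
position: [454.9, -238.0, 262.2]
orientation: [0.708, 0.707, 0.0, -0.0]
wrist_force: [0.2, -0.5, 1.0]
width: 1.0
finger_force: 0.0
t: 2.15
position: [515.8, -465.0, 261.1]
orientation: [0.707, 0.707, 0.0, -0.001]
wrist_force: [0.2, -0.0, -0.1]
width: 1.0
finger_force: 0.0
```

View pics/m2.png

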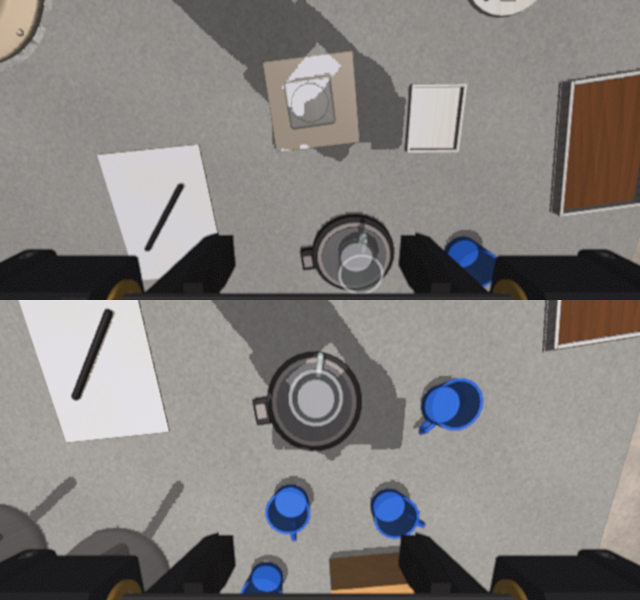

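```bash
python3 - <<'E'
import cv2,numpy as np
a,b=cv2.imread('pics/tin1.png'),cv2.imread('pics/glass1.png')
f=lambda i,x,y:cv2.resize(i[y:y+120,x:x+120],None,fx=3.3333,fy=3.3333,interpolation=cv2.INTER_CUBIC)
cv2.imwrite('pics/m3.png',np.clip(np.hstack([f(a,252,42),f(b,252,40)])*1.2,0,255))
E
```

```text
[ WARN:0@0.113] global loadsave.cpp:1063 imwrite_ Unsupported depth image for selected encoder is fallbacked to CV_8U.
```

View pics/m3.png

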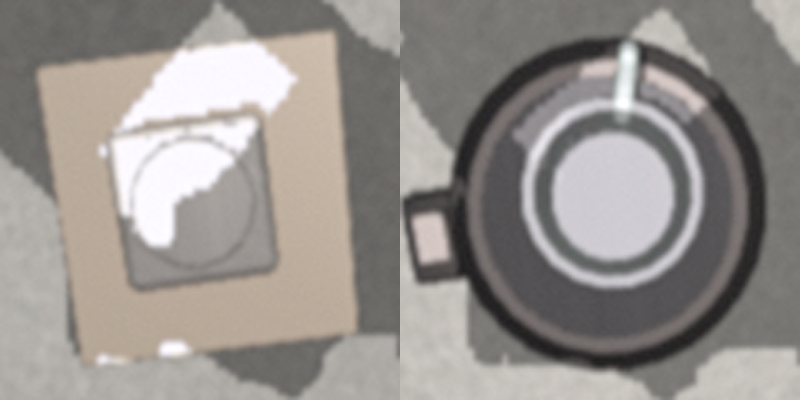

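```bash
python3 - <<'E'
from h import *
import pickle
np.set_printoptions(precision=1,suppress=True)
a,b=[pickle.load(open(f'pics/{n}.pkl','rb')) for n in('tin1','glass1')]
r=lambda c,x,y,o,z: ray(c,x/3.3333+o[0]-.5,y/3.3333+o[1]-.5,z)[:2]
oa,ob=(252.3,42.3),(252.3,40.3)
def ang(Q):
    e=[Q[1]-Q[0],Q[2]-Q[3],Q[0]-Q[3],Q[1]-Q[2]]
    return [round(float(np.degrees(np.arctan2(v[1],v[0])))-(90 if i>1 else 0),1) for i,v in enumerate(e)],[round(float(np.linalg.norm(v)),1) for v in e]
for n,z,q in [('tile',8,[(37,70),(335,30),(357,330),(82,362)]),('tinbody',78,[(110,135),(260,113),(278,268),(130,290)])]:
    Q=np.array([r(a,*p,oa,z) for p in q]); print(n,Q.mean(0),ang(Q))
print('cap',r(a,195,203,oa,90))
print('glass rim',r(b,213,192,ob,82), 'warmer24',r(b,210,203,ob,24),'plate',r(b,208,203,ob,24))
print('diam', r(b,304,192,ob,82)-r(b,122,192,ob,82),'w',r(b,365,203,ob,24)-r(b,55,203,ob,24),r(b,348,203,ob,24)-r(b,68,203,ob,24))
print('foot in glass',r(b,213,198,ob,28))
v=r(b,230,44,ob,68)-r(b,213,192,ob,82);print('handle',v,np.degrees(np.arctan2(v[1],v[0])))
g=pickle.load(open('pics/glass1.pkl','rb'))
# pixel-based refinements
hsv=cv2.cvtColor(b['color'],cv2.COLOR_RGB2HSV)
E
```

```text
tile [ 447.9 -162.1] ([6.9, 6.5, 6.5, 6.4], [118.7, 118.5, 116.7, 117.5])
tinbody [ 446.  -162.1] ([7.7, 8.2, 6.0, 7.7], [51.2, 52.7, 51.7, 51.3])
cap [ 446.4 -162.1]
glass rim [ 513.  -383.1] warmer24 [ 511.5 -385.9] plate [ 510.7 -385.9]
diam [61.6  0. ] w [122.3   0.1] [110.5   0.1]
foot in glass [ 512.7 -384.1]
handle [ 5.7 47.9] 83.22031218670494
```

```bash
python3 -m creep '[{"dx":0.0475,"dy":-0.0045,"dz":0,"turn":0},{"dx":0.0475,"dy":-0.0045,"dz":0,"turn":0},{"dx":0.0475,"dy":-0.0045,"dz":0,"turn":0},{"dx":0.0475,"dy":-0.0045,"dz":0,"turn":0},{"dx":0.0475,"dy":-0.0045,"dz":0,"turn":0},{"dx":0.0475,"dy":-0.0045,"dz":0,"turn":0},{"dx":0.0475,"dy":-0.0045,"dz":0,"turn":0},{"dx":0.0475,"dy":-0.0045,"dz":0,"turn":0},{"dx":0.0475,"dy":-0.0045,"dz":0,"turn":0},{"dx":0.0475,"dy":-0.0045,"dz":0,"turn":0},{"dx":0.0475,"dy":-0.0045,"dz":0,"turn":0},{"dx":0.0475,"dy":-0.0045,"dz":0,"turn":0}]'
python3 -m creep '[{"dx":0,"dy":0,"dz":0,"turn":0},{"dx":0,"dy":0,"dz":0,"turn":0},{"dx":0,"dy":0,"dz":0,"turn":0}]'
python3 look.py pot1
python3 -m creep '[{"dx":0.036,"dy":0.011,"dz":0,"turn":0},{"dx":0.036,"dy":0.011,"dz":0,"turn":0},{"dx":0.036,"dy":0.011,"dz":0,"turn":0},{"dx":0.036,"dy":0.011,"dz":0,"turn":0},{"dx":0.036,"dy":0.011,"dz":0,"turn":0},{"dx":0,"dy":0,"dz":0,"turn":0},{"dx":0,"dy":0,"dz":0,"turn":0},{"dx":0,"dy":0,"dz":0,"turn":0}]'
python3 look.py mat1
python3 - <<'E'
from h import *
import pickle
c=pickle.load(open('pics/mat1.pkl','rb'))
m=cv2.inRange(cv2.cvtColor(c['color'],cv2.COLOR_RGB2HSV),(8,110,60),(25,255,255))
for k in blobs(m,500): print(cv2.boundingRect(k),circ(pts(c,k,6)))
a,b=cv2.imread('pics/pot1.png'),cv2.imread('pics/mat1.png')
f=lambda i,x,y:cv2.resize(i[y:y+160,x:x+160],None,fx=2.5,fy=2.5,interpolation=cv2.INTER_CUBIC)
cv2.imwrite('pics/m4.png',np.hstack([f(a,230,20),f(b,230,20)]))
E
```

```text
t: 3.4
position: [459.0, 107.0, 263.3]
orientation: [0.707, 0.708, 0.001, 0.001]
wrist_force: [1.0, -0.5, -0.5]
width: 1.002
finger_force: 0.0
t: 3.7
position: [460.5, 103.6, 262.7]
orientation: [0.707, 0.707, 0.0, 0.0]
wrist_force: [0.5, -0.7, 0.3]
width: 1.001
finger_force: 0.0
t: 4.55
position: [516.2, 282.5, 262.5]
orientation: [0.708, 0.706, -0.0, 0.0]
wrist_force: [0.7, 0.0, -0.3]
width: 0.996
finger_force: 0.0
(275, 57, 86, 91) (array([516.16788763, 357.51165699]), np.float64(58.51334078226146))
(288, 346, 347, 22) (array([ 776.50477415, -222.79022634]), np.float64(221.2756503974305))
(102, 280, 39, 61) (array([189.65509125,  17.02229781]), np.float64(47.713403014500734))
(494, 280, 39, 61) (array([838.1212346 ,  16.41392929]), np.float64(47.241845999043306))
```

View pics/m4.png

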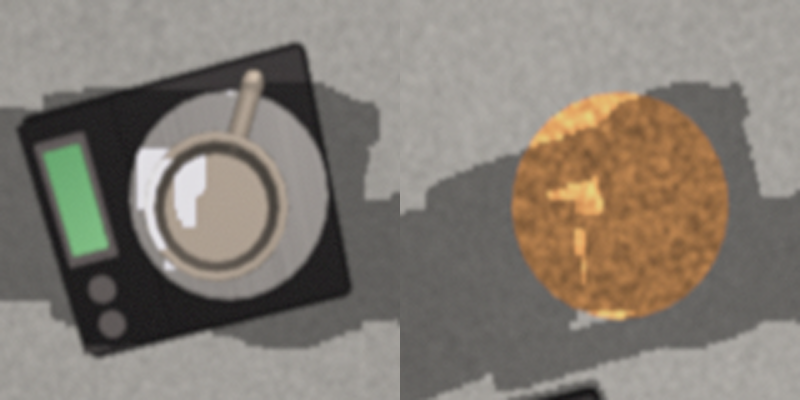

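```bash
python3 - <<'E'
from h import *
import pickle
np.set_printoptions(precision=1,suppress=True)
c=pickle.load(open('pics/pot1.pkl','rb'))
r=lambda x,y,z: ray(c,x/2.5+230-.3,y/2.5+20-.3,z)[:2]
print('pan',r(228.5,195,42),r(328,195,42)-r(129,195,42),'pot',r(220,206,114),r(286,206,114)-r(154,206,114))
for z in (95,103):
    v=r(254,75,z)-r(220,206,114);print(v,np.degrees(np.arctan2(v[1],v[0]))-90)
E
python3 -m creep '[{"dx":-0.0444,"dy":-0.007,"dz":0,"turn":0},{"dx":-0.0444,"dy":-0.007,"dz":0,"turn":0},{"dx":-0.0444,"dy":-0.007,"dz":0,"turn":0},{"dx":-0.0444,"dy":-0.007,"dz":0,"turn":0},{"dx":-0.0444,"dy":-0.007,"dz":0,"turn":0},{"dx":-0.0444,"dy":-0.007,"dz":0,"turn":0},{"dx":-0.0444,"dy":-0.007,"dz":0,"turn":0},{"dx":-0.0444,"dy":-0.007,"dz":0,"turn":0},{"dx":-0.0444,"dy":-0.007,"dz":0,"turn":0},{"dx":-0.0444,"dy":-0.007,"dz":0,"turn":0},{"dx":0,"dy":0,"dz":0,"turn":-7},{"dx":0,"dy":0,"dz":0,"turn":0}]' 
python3 -m creep '[{"dx":0,"dy":0,"dz":0.035,"turn":0},{"dx":0,"dy":0,"dz":0.035,"turn":0},{"dx":0,"dy":0,"dz":0.035,"turn":0},{"dx":0,"dy":0,"dz":0.025,"turn":0},{"dx":0,"dy":0,"dz":0,"turn":0},{"dx":0,"dy":0,"dz":0,"turn":0}]' 
python3 -c "
from h import *
print(ctrl.sense()['position'],R.from_quat(ctrl.sense()['orientation']).as_matrix().round(3))"
```

```text
pan [464.8 185.6] [100.2  -0.1] pot [460.3 179.9] [54.7 -0. ]
[14.3 52.5] -15.21156444639739
[13.9 51.2] -15.198853352677617
t: 5.8
position: [445.1, -161.4, 262.6]
orientation: [0.663, 0.748, 0.0, 0.0]
wrist_force: [0.6, 0.4, -0.3]
width: 1.005
finger_force: 0.0
t: 6.4
position: [446.3, -159.9, 133.5]
orientation: [0.663, 0.749, 0.0, 0.001]
wrist_force: [-0.1, -1.2, 0.6]
width: 1.001
finger_force: 0.0
[ 446.28477515 -159.92606647  133.49825229] [[-0.121  0.993  0.001]
 [ 0.993  0.121 -0.001]
 [-0.001  0.001 -1.   ]]
```

```bash
python3 -m creep '[{"dx":-0.0015,"dy":0,"dz":0.03,"turn":0},{"dx":0,"dy":0,"dz":0.03,"turn":0},{"dx":0,"dy":0,"dz":0.02,"turn":0},{"dx":0,"dy":0,"dz":0.013,"turn":0},{"dx":0,"dy":0,"dz":0,"turn":0},{"dx":0,"dy":0,"dz":0,"turn":0}]' 
python3 -m creep '[{"dx":0,"dy":0,"dz":0,"turn":0},{"dx":0,"dy":0,"dz":0,"turn":0},{"dx":0,"dy":0,"dz":0,"turn":0},{"dx":0,"dy":0,"dz":0,"turn":0},{"dx":0,"dy":0,"dz":0,"turn":0},{"dx":0,"dy":0,"dz":0,"turn":0}]' 0 20
```

```text
t: 7.0
position: [447.1, -162.0, 41.0]
orientation: [0.663, 0.749, 0.0, 0.001]
wrist_force: [0.1, -0.8, -0.0]
width: 1.001
finger_force: 0.0
t: 7.6
position: [446.4, -161.6, 39.6]
orientation: [0.663, 0.749, 0.0, 0.0]
wrist_force: [0.5, 0.0, 2.5]
width: 0.613
finger_force: 20.0
```

```bash
python3 -m creep '[{"dx":0,"dy":0,"dz":-0.015,"turn":0},{"dx":0,"dy":0,"dz":-0.03,"turn":0},{"dx":0,"dy":0,"dz":-0.04,"turn":0},{"dx":0,"dy":0,"dz":-0.04,"turn":0},{"dx":0,"dy":0,"dz":-0.025,"turn":0},{"dx":0,"dy":0,"dz":-0.01,"turn":0}]' 
python3 -m creep '[{"dx":0.025,"dy":0.0065,"dz":0,"turn":0},{"dx":0.04,"dy":0.0104,"dz":0,"turn":0},{"dx":0.045,"dy":0.0117,"dz":0,"turn":0},{"dx":0.045,"dy":0.0117,"dz":0,"turn":0},{"dx":0.045,"dy":0.0117,"dz":0,"turn":0},{"dx":0.045,"dy":0.0117,"dz":0,"turn":0},{"dx":0.045,"dy":0.0117,"dz":0,"turn":0},{"dx":0.045,"dy":0.0117,"dz":0,"turn":0},{"dx":0.045,"dy":0.0117,"dz":0,"turn":0},{"dx":0.045,"dy":0.0117,"dz":0,"turn":0},{"dx":0.045,"dy":0.0117,"dz":0,"turn":0},{"dx":0.025,"dy":0.0065,"dz":0,"turn":0}]'
python3 -m creep '[{"dx":0.012,"dy":0.0031,"dz":0.02,"turn":0},{"dx":0,"dy":0,"dz":0.03,"turn":0},{"dx":0,"dy":0,"dz":0.03,"turn":0},{"dx":0,"dy":0,"dz":0.03,"turn":0},{"dx":0,"dy":0,"dz":0.02,"turn":0},{"dx":0,"dy":0,"dz":0.01,"turn":0},{"dx":0,"dy":0,"dz":0,"turn":0},{"dx":0,"dy":0,"dz":0,"turn":0},{"dx":0,"dy":0,"dz":0,"turn":0}]'
```

```text
t: 8.2
position: [446.7, -161.8, 201.4]
orientation: [0.663, 0.749, 0.0, 0.002]
wrist_force: [-0.3, -0.3, -2.1]
width: 0.61
finger_force: 20.0
t: 9.4
position: [512.7, 348.4, 197.2]
orientation: [0.662, 0.75, -0.001, -0.001]
wrist_force: [1.1, -0.1, -1.7]
width: 0.606
finger_force: 20.0
t: 10.3
position: [515.8, 358.0, 60.6]
orientation: [0.663, 0.749, 0.001, 0.0]
wrist_force: [-0.0, -1.0, -1.2]
width: 0.611
finger_force: 20.0
```

```bash
python3 -m creep '[{"dx":0,"dy":0,"dz":0.012,"turn":0},{"dx":0,"dy":0,"dz":0.006,"turn":0},{"dx":0,"dy":0,"dz":0.002,"turn":0},{"dx":0,"dy":0,"dz":0.001,"turn":0},{"dx":0,"dy":0,"dz":0.001,"turn":0},{"dx":0,"dy":0,"dz":0,"turn":0},{"dx":0,"dy":0,"dz":0,"turn":0}]'
```

```text
t: 11.0
position: [515.4, 357.9, 37.7]
orientation: [0.663, 0.749, 0.0, 0.0]
wrist_force: [-0.1, -0.7, 0.2]
width: 0.609
finger_force: 20.0
```

```bash
python3 -m creep '[{"dx":0,"dy":0,"dz":0,"turn":0},{"dx":0,"dy":0,"dz":0,"turn":0},{"dx":0,"dy":0,"dz":0,"turn":0},{"dx":0,"dy":0,"dz":0,"turn":0},{"dx":0,"dy":0,"dz":-0.02,"turn":0},{"dx":0,"dy":0,"dz":-0.04,"turn":0},{"dx":0,"dy":0,"dz":-0.05,"turn":0},{"dx":0,"dy":0,"dz":-0.05,"turn":0},{"dx":0,"dy":0,"dz":-0.02,"turn":7}]' 1
python3 -m creep '[{"dx":-0.045,"dy":0,"dz":0,"turn":0},{"dx":-0.045,"dy":0,"dz":0,"turn":0},{"dx":-0.045,"dy":0,"dz":0,"turn":0},{"dx":-0.045,"dy":0,"dz":0,"turn":0},{"dx":-0.045,"dy":0,"dz":0,"turn":0},{"dx":-0.045,"dy":0,"dz":0,"turn":0},{"dx":-0.045,"dy":0,"dz":0,"turn":0},{"dx":-0.045,"dy":0,"dz":0,"turn":0},{"dx":-0.045,"dy":0,"dz":0,"turn":0},{"dx":-0.045,"dy":0,"dz":0,"turn":0},{"dx":-0.045,"dy":0,"dz":0,"turn":0},{"dx":-0.045,"dy":0,"dz":0,"turn":0}]'
python3 -m creep '[{"dx":-0.045,"dy":-0.001,"dz":0,"turn":0},{"dx":-0.045,"dy":-0.001,"dz":0,"turn":0},{"dx":-0.045,"dy":0,"dz":0,"turn":0},{"dx":-0.045,"dy":0,"dz":0,"turn":0},{"dx":-0.021,"dy":0,"dz":0,"turn":0},{"dx":0,"dy":0,"dz":0,"turn":7},{"dx":0,"dy":0,"dz":0,"turn":0},{"dx":0,"dy":0,"dz":0,"turn":0}]'
```

```text
t: 11.9
position: [516.3, 358.3, 223.0]
orientation: [0.708, 0.707, 0.004, 0.001]
wrist_force: [-0.0, 0.8, -0.9]
width: 0.999
finger_force: 0.0
t: 13.1
position: [514.9, -184.1, 217.7]
orientation: [0.707, 0.707, 0.0, 0.0]
wrist_force: [1.1, 0.6, -0.4]
width: 0.998
finger_force: 0.0
t: 13.9
position: [513.3, -382.9, 217.5]
orientation: [0.748, 0.664, 0.0, -0.0]
wrist_force: [0.2, 0.8, 0.4]
width: 1.002
finger_force: 0.0
```

```bash
python3 -m creep '[{"dx":0,"dy":0,"dz":0.04,"turn":0},{"dx":0,"dy":0,"dz":0.04,"turn":0},{"dx":0,"dy":0,"dz":0.04,"turn":0},{"dx":0,"dy":0,"dz":0.03,"turn":0},{"dx":0,"dy":0,"dz":0.02,"turn":0},{"dx":0,"dy":0,"dz":0.008,"turn":0},{"dx":0,"dy":0,"dz":0,"turn":0},{"dx":0,"dy":0,"dz":0,"turn":0},{"dx":0,"dy":0,"dz":0,"turn":0}]' 
python3 -m creep '[{"dx":0,"dy":0,"dz":0,"turn":0},{"dx":0,"dy":0,"dz":0,"turn":0},{"dx":0,"dy":0,"dz":0,"turn":0},{"dx":0,"dy":0,"dz":0,"turn":0},{"dx":0,"dy":0,"dz":0,"turn":0},{"dx":0,"dy":0,"dz":0,"turn":0}]' 0 20
python3 -m creep '[{"dx":0,"dy":0,"dz":-0.005,"turn":0},{"dx":0,"dy":0,"dz":-0.01,"turn":0},{"dx":0,"dy":0,"dz":-0.025,"turn":0},{"dx":0,"dy":0,"dz":-0.03,"turn":0},{"dx":0,"dy":0,"dz":-0.02,"turn":0},{"dx":0,"dy":0,"dz":0,"turn":0},{"dx":0,"dy":0,"dz":0,"turn":0}]' 
python3 -c "
from h import *
snap('side','side2');snap('scene','scene2')
a=cv2.imread('pics/side2.png')[100:300,180:480];b=cv2.imread('pics/scene2.png')[130:330,150:450]
cv2.imwrite('pics/m5.png',cv2.resize(np.hstack([a,b]),None,fx=1.33,fy=1.33))"
```

```text
t: 14.8
position: [513.8, -383.6, 40.9]
orientation: [0.749, 0.663, 0.0, 0.001]
wrist_force: [-0.4, -0.9, 0.3]
width: 1.003
finger_force: 0.0
t: 15.4
position: [513.4, -383.3, 39.6]
orientation: [0.749, 0.663, 0.0, 0.0]
wrist_force: [0.3, 0.4, 1.3]
width: 0.679
finger_force: 20.0
t: 16.1
position: [513.0, -383.0, 129.0]
orientation: [0.749, 0.663, -0.0, -0.0]
wrist_force: [0.1, -0.7, -1.6]
width: 0.675
finger_force: 20.0
```

View pics/m5.png

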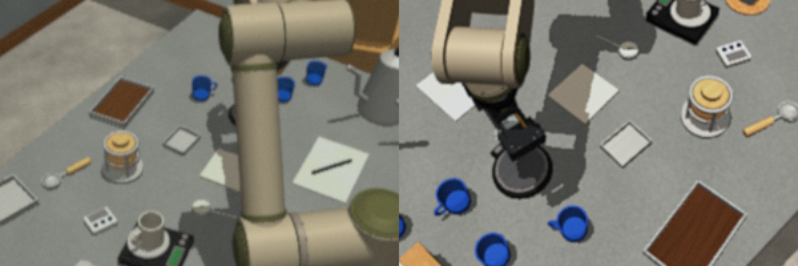

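```bash
python3 -m creep '[{"dx":0.025,"dy":-0.0108,"dz":0,"turn":0},{"dx":0.04,"dy":-0.0173,"dz":0,"turn":0},{"dx":0.045,"dy":-0.0194,"dz":0,"turn":0},{"dx":0.045,"dy":-0.0194,"dz":0,"turn":0},{"dx":0.035,"dy":-0.0151,"dz":0,"turn":0},{"dx":0.0216,"dy":-0.0094,"dz":0.01,"turn":0},{"dx":0,"dy":0,"dz":0.03,"turn":0},{"dx":0,"dy":0,"dz":0.03,"turn":0},{"dx":0,"dy":0,"dz":0.015,"turn":0},{"dx":0,"dy":0,"dz":0.008,"turn":0},{"dx":0,"dy":0,"dz":0,"turn":0},{"dx":0,"dy":0,"dz":0,"turn":0}]' 
python3 -c "
from h import *
print(np.mean([ctrl.sense()['position'] for i in range(5)],0))"
```

```text
t: 17.4
position: [448.5, -162.2, 36.8]
orientation: [0.749, 0.663, 0.0, 0.0]
wrist_force: [-0.7, -0.2, -1.1]
width: 0.674
finger_force: 20.0
[ 448.50566415 -162.22121804   36.80172098]
```

```bash
python3 -m creep '[{"dx":0,"dy":0,"dz":0.008,"turn":0},{"dx":0,"dy":0,"dz":0.003,"turn":0},{"dx":0,"dy":0,"dz":0.001,"turn":0},{"dx":0,"dy":0,"dz":0.001,"turn":0},{"dx":0,"dy":0,"dz":0.0005,"turn":0},{"dx":0,"dy":0,"dz":0,"turn":0},{"dx":0,"dy":0,"dz":0,"turn":0}]'
python3 -m creep '[{"dx":0,"dy":0,"dz":0,"turn":0},{"dx":0,"dy":0,"dz":0,"turn":0},{"dx":0,"dy":0,"dz":0,"turn":0},{"dx":0,"dy":0,"dz":0,"turn":0},{"dx":0,"dy":0,"dz":-0.02,"turn":0},{"dx":0,"dy":0,"dz":-0.04,"turn":0},{"dx":0,"dy":0,"dz":-0.05,"turn":0},{"dx":0,"dy":0,"dz":-0.05,"turn":0},{"dx":0,"dy":0,"dz":-0.05,"turn":-7},{"dx":-0.035,"dy":0,"dz":-0.028,"turn":0},{"dx":-0.036,"dy":0,"dz":0,"turn":0},{"dx":0,"dy":0,"dz":0,"turn":0}]' 1
python3 -m creep '[{"dx":0,"dy":0,"dz":0,"turn":0}]'
python3 look.py glass2
python3 -m creep '[{"dx":-0.037,"dy":0.0105,"dz":0,"turn":0},{"dx":-0.037,"dy":0.0105,"dz":0,"turn":0},{"dx":-0.037,"dy":0.0105,"dz":0,"turn":0},{"dx":-0.037,"dy":0.0105,"dz":0,"turn":0},{"dx":-0.037,"dy":0.0105,"dz":0,"turn":0},{"dx":-0.037,"dy":0.0105,"dz":0,"turn":0},{"dx":0,"dy":0,"dz":0,"turn":0},{"dx":0,"dy":0,"dz":0,"turn":0},{"dx":0,"dy":0,"dz":0,"turn":0}]'
python3 look.py warm2
python3 - <<'E'
import cv2,numpy as np
a,b=cv2.imread('pics/glass2.png'),cv2.imread('pics/warm2.png')
f=lambda i,x,y:cv2.resize(i[y:y+120,x:x+120],None,fx=3.3333,fy=3.3333,interpolation=cv2.INTER_CUBIC)
cv2.imwrite('pics/m6.png',np.hstack([f(a,252,42),f(b,252,40)]))
E
```

```text
t: 18.1
position: [448.4, -162.2, 23.5]
orientation: [0.749, 0.663, -0.0, 0.0]
wrist_force: [-2.1, 0.5, 5.3]
width: 0.675
finger_force: 20.0
t: 19.3
position: [448.1, -236.1, 261.0]
orientation: [0.708, 0.706, -0.0, 0.001]
wrist_force: [-0.1, -0.1, -0.3]
width: 1.003
finger_force: 0.0
t: 19.4
position: [448.0, -233.2, 260.5]
orientation: [0.708, 0.707, 0.0, -0.001]
wrist_force: [-0.6, -0.1, 0.6]
width: 1.001
finger_force: 0.0
t: 20.35
position: [511.7, -453.6, 261.5]
orientation: [0.707, 0.708, 0.0, 0.0]
wrist_force: [0.0, -0.0, -0.0]
width: 0.999
finger_force: 0.0
```

View pics/m6.png

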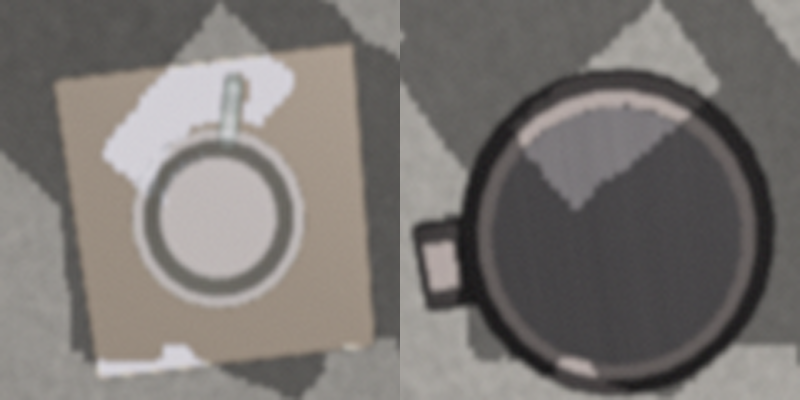

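```bash
python3 - <<'E'
from h import *
import pickle
np.set_printoptions(precision=1,suppress=True)
a,b=[pickle.load(open(f'pics/{n}.pkl','rb')) for n in('glass2','warm2')]
r=lambda c,x,y,o,z: ray(c,x/3.3333+o[0]-.5,y/3.3333+o[1]-.5,z)[:2]
oa,ob=(252.3,42.3),(252.3,40.3)
print('tile',np.mean([r(a,*p,oa,8) for p in [(54,82),(352,44),(374,344),(98,377)]],0),'glass rim',r(a,219,220,oa,66),r(a,304,220,oa,66)-r(a,134,220,oa,66))
for n,x,y,z in(('plate',216,234,24),('ring',217,233,22),('outer',218,233,15)): print(n,r(b,x,y,ob,z))
# plate by contour
m=(b['color'].max(2)<125)&(b['color'].max(2)>0)
E
```

```text
tile [ 447.8 -162.6] glass rim [ 447.5 -162.9] [60.6 -0.1]
plate [ 510.  -386.7]
ring [ 510.4 -386.3]
outer [ 510.9 -386.5]
```

```bash
python3 -m creep '[{"dx":0.045,"dy":-0.0037,"dz":0,"turn":0},{"dx":0.045,"dy":-0.0037,"dz":0,"turn":0},{"dx":0.045,"dy":-0.0037,"dz":0,"turn":0},{"dx":0.045,"dy":-0.0037,"dz":0,"turn":0},{"dx":0.045,"dy":-0.0037,"dz":0,"turn":0},{"dx":0.045,"dy":-0.0037,"dz":0,"turn":0},{"dx":0.045,"dy":-0.0037,"dz":0,"turn":0},{"dx":0.045,"dy":-0.0037,"dz":0,"turn":0},{"dx":0.045,"dy":-0.0037,"dz":0,"turn":0},{"dx":0.045,"dy":-0.0037,"dz":0,"turn":0},{"dx":0.045,"dy":-0.0037,"dz":0,"turn":0},{"dx":0.045,"dy":-0.0037,"dz":0,"turn":0}]'
python3 -m creep '[{"dx":0.045,"dy":-0.0035,"dz":0,"turn":0},{"dx":0.045,"dy":-0.0035,"dz":0,"turn":0},{"dx":0.0035,"dy":0,"dz":0,"turn":0},{"dx":0,"dy":0,"dz":0.02,"turn":8},{"dx":0,"dy":0,"dz":0.04,"turn":7},{"dx":0,"dy":0,"dz":0,"turn":0},{"dx":0,"dy":0,"dz":0,"turn":0}]'
```

```text
t: 21.6
position: [465.4, 87.4, 261.7]
orientation: [0.707, 0.707, 0.001, 0.001]
wrist_force: [0.8, 0.2, 0.2]
width: 1.001
finger_force: 0.0
t: 22.3
position: [459.7, 178.3, 202.2]
orientation: [0.792, 0.61, 0.0, 0.0]
wrist_force: [0.2, -0.4, 0.2]
width: 1.0
finger_force: 0.0
```

```bash
python3 -m creep '[{"dx":0.0015,"dy":0,"dz":0.03,"turn":0},{"dx":0,"dy":0,"dz":0.04,"turn":0},{"dx":0,"dy":0,"dz":0.03,"turn":0},{"dx":0,"dy":0,"dz":0.02,"turn":0},{"dx":0,"dy":0,"dz":0.01,"turn":0},{"dx":0,"dy":0,"dz":0,"turn":0},{"dx":0,"dy":0,"dz":0,"turn":0}]' 
python3 -m creep '[{"dx":0,"dy":0,"dz":0,"turn":0},{"dx":0,"dy":0,"dz":0,"turn":0},{"dx":0,"dy":0,"dz":0,"turn":0},{"dx":0,"dy":0,"dz":0,"turn":0},{"dx":0,"dy":0,"dz":0,"turn":0},{"dx":0,"dy":0,"dz":0,"turn":0}]' 0 30
python3 -m creep '[{"dx":0,"dy":0,"dz":-0.005,"turn":0},{"dx":0,"dy":0,"dz":-0.01,"turn":0},{"dx":0,"dy":0,"dz":-0.025,"turn":0},{"dx":0,"dy":0,"dz":-0.04,"turn":0},{"dx":0,"dy":0,"dz":-0.04,"turn":0},{"dx":0,"dy":0,"dz":-0.02,"turn":0},{"dx":0,"dy":0,"dz":0,"turn":0},{"dx":0,"dy":0,"dz":0,"turn":0},{"dx":0,"dy":0,"dz":0,"turn":0}]'
```

```text
t: 23.0
position: [461.3, 180.0, 72.6]
orientation: [0.793, 0.609, 0.001, 0.001]
wrist_force: [0.5, -0.8, 0.5]
width: 0.998
finger_force: 0.0
t: 23.6
position: [460.4, 179.9, 71.2]
orientation: [0.793, 0.609, 0.0, 0.0]
wrist_force: [-0.5, -0.3, 4.4]
width: 0.658
finger_force: 29.8
t: 24.5
position: [459.5, 179.8, 209.4]
orientation: [0.793, 0.609, -0.001, -0.001]
wrist_force: [0.4, 0.5, -2.1]
width: 0.662
finger_force: 29.8
```

```bash
python3 - <<'E'
from h import *
import pickle
np.set_printoptions(precision=1,suppress=True,linewidth=200)
c=pickle.load(open('pics/pot1.pkl','rb'))
g=cv2.cvtColor(c['color'],cv2.COLOR_RGB2GRAY)
print('row102',g[102,282:352]); print('col317',g[65:140,317])
hs=cv2.HoughCircles(cv2.medianBlur(g[40:170,250:390],3),cv2.HOUGH_GRADIENT_ALT,1.2,10,param1=150,param2=.7,minRadius=15,maxRadius=50)
if hs is not None:
    for x,y,r in hs[0]: print(x+250,y+40,r,[ray(c,x+250,y+40,z)[:2] for z in(42,114)])
E
```

```text
row102 [102 133 168 208 221 218 220 224 217 168 107  78  77 103 140 158 162 180 214 223 224 224 224 224 225 217 185 162 160 161 162 162 161 162 162 161 161 161 162 162 162 161 163 162 162 163 162 163 163
 162 163 163 163 165 149 109  75  67  77 110 144 159 155 142 142 148 150 150 150 150]
col317 [147 146 146 148 147 147 145 151 160 162 148 119  87  68  70  82 116 149 161 164 163 162 163 162 162 162 162 163 161 162 163 162 162 162 162 163 163 161 162 162 161 161 163 162 161 161 161 162 161
 162 161 162 162 161 162 161 161 162 158 138 105  89  96 123 150 161 149 137 137 137 138 138 136 120  82]
316.0 102.4 25.294046 [array([458.3, 180. ]), array([458.5, 179.6])]
316.0 102.4 36.74598 [array([458.3, 180. ]), array([458.5, 179.6])]
274.0 142.0 20.283493 [array([403.2, 130.3]), array([413.3, 138.9])]
```

```bash
python3 -m creep '[{"dx":-0.02,"dy":0.0073,"dz":0,"turn":0},{"dx":-0.035,"dy":0.0128,"dz":0,"turn":0},{"dx":-0.043,"dy":0.0157,"dz":0,"turn":0},{"dx":-0.043,"dy":0.0157,"dz":0,"turn":0},{"dx":-0.043,"dy":0.0157,"dz":0,"turn":0},{"dx":-0.043,"dy":0.0157,"dz":0,"turn":0},{"dx":-0.043,"dy":0.0157,"dz":0,"turn":0},{"dx":-0.043,"dy":0.0157,"dz":0,"turn":0},{"dx":-0.043,"dy":0.0157,"dz":0,"turn":0},{"dx":-0.043,"dy":0.0157,"dz":0,"turn":0},{"dx":-0.043,"dy":0.0157,"dz":0,"turn":0},{"dx":-0.043,"dy":0.0157,"dz":0,"turn":0}]'
python3 -m creep '[{"dx":-0.03,"dy":0.0109,"dz":0,"turn":0},{"dx":-0.0189,"dy":0.0069,"dz":0.01,"turn":0},{"dx":0,"dy":0,"dz":0.03,"turn":0},{"dx":0,"dy":0,"dz":0.04,"turn":0},{"dx":0,"dy":0,"dz":0.03,"turn":0},{"dx":0,"dy":0,"dz":0.02,"turn":0},{"dx":0,"dy":0,"dz":0.01,"turn":0},{"dx":0,"dy":0,"dz":0,"turn":0},{"dx":0,"dy":0,"dz":0,"turn":0},{"dx":0,"dy":0,"dz":0,"turn":0}]'
```

```text
t: 25.7
position: [505.3, -336.0, 209.2]
orientation: [0.793, 0.609, -0.0, -0.001]
wrist_force: [0.4, -0.0, -2.1]
width: 0.659
finger_force: 30.0
t: 26.7
position: [510.8, -386.7, 72.1]
orientation: [0.793, 0.609, 0.0, 0.001]
wrist_force: [0.3, 0.3, -2.7]
width: 0.661
finger_force: 30.0
```

```bash
python3 -m creep '[{"dx":0,"dy":0,"dz":0.008,"turn":0},{"dx":0,"dy":0,"dz":0.005,"turn":0},{"dx":0,"dy":0,"dz":0.001,"turn":0},{"dx":0,"dy":0,"dz":0.001,"turn":0},{"dx":0,"dy":0,"dz":0,"turn":0},{"dx":0,"dy":0,"dz":0,"turn":0}]'
```

```text
t: 27.3
position: [510.4, -386.4, 56.1]
orientation: [0.793, 0.609, 0.0, 0.0]
wrist_force: [0.2, -0.6, -2.2]
width: 0.662
finger_force: 30.0
```

Now lower, release, back away and check the pot and then the dispenser.

```bash
python3 -m creep '[{"dx":0,"dy":0,"dz":0.001,"turn":0},{"dx":0,"dy":0,"dz":0.001,"turn":0},{"dx":0,"dy":0,"dz":0.0005,"turn":0},{"dx":0,"dy":0,"dz":0,"turn":0},{"dx":0,"dy":0,"dz":0,"turn":0}]'
python3 -m creep '[{"dx":0,"dy":0,"dz":0,"turn":0},{"dx":0,"dy":0,"dz":0,"turn":0},{"dx":0,"dy":0,"dz":0,"turn":0},{"dx":0,"dy":0,"dz":0,"turn":0},{"dx":0,"dy":0,"dz":-0.02,"turn":0},{"dx":0,"dy":0,"dz":-0.04,"turn":0},{"dx":0,"dy":0,"dz":-0.05,"turn":0},{"dx":0,"dy":0,"dz":-0.05,"turn":-8},{"dx":0,"dy":0,"dz":-0.046,"turn":-7},{"dx":-0.03,"dy":0,"dz":0,"turn":0},{"dx":-0.039,"dy":0,"dz":0,"turn":0},{"dx":0,"dy":0,"dz":0,"turn":0}]' 1
python3 -m creep '[{"dx":0,"dy":0,"dz":0,"turn":0},{"dx":0,"dy":0,"dz":0,"turn":0}]'
python3 look.py pot2
python3 -m creep '[{"dx":0.042,"dy":0.0195,"dz":0,"turn":0},{"dx":0.042,"dy":0.0195,"dz":0,"turn":0},{"dx":0.042,"dy":0.0195,"dz":0,"turn":0},{"dx":0.042,"dy":0.0195,"dz":0,"turn":0},{"dx":0.042,"dy":0.0195,"dz":0,"turn":0},{"dx":0.042,"dy":0.0195,"dz":0,"turn":0},{"dx":0.042,"dy":0.0195,"dz":0,"turn":0},{"dx":0.042,"dy":0.0195,"dz":0,"turn":0},{"dx":0.042,"dy":0.0195,"dz":0,"turn":0},{"dx":0,"dy":0,"dz":0,"turn":0},{"dx":0,"dy":0,"dz":0,"turn":0},{"dx":0,"dy":0,"dz":0,"turn":0}]'
python3 look.py disp2
python3 - <<'E'
import cv2,numpy as np
a,b=cv2.imread('pics/pot2.png'),cv2.imread('pics/disp2.png')
f=lambda i,x,y:cv2.resize(i[y:y+160,x:x+160],None,fx=2.5,fy=2.5,interpolation=cv2.INTER_CUBIC)
cv2.imwrite('pics/m7.png',np.hstack([f(a,230,20),f(b,230,20)]))
E
```

```text
t: 27.8
position: [510.4, -386.2, 53.4]
orientation: [0.793, 0.609, 0.0, 0.0]
wrist_force: [-0.6, -0.1, -1.7]
width: 0.659
finger_force: 30.0
t: 29.0
position: [509.1, -458.8, 257.7]
orientation: [0.708, 0.706, -0.0, -0.001]
wrist_force: [1.2, -0.7, -1.0]
width: 0.997
finger_force: 0.0
t: 29.2
position: [510.6, -454.4, 259.7]
orientation: [0.707, 0.707, 0.0, 0.0]
wrist_force: [-0.8, 0.6, 0.3]
width: 1.0
finger_force: 0.0
t: 30.45
position: [685.4, -77.9, 259.8]
orientation: [0.707, 0.707, -0.0, 0.0]
wrist_force: [0.6, -0.3, 0.3]
width: 1.002
finger_force: 0.0
```

View pics/m7.png

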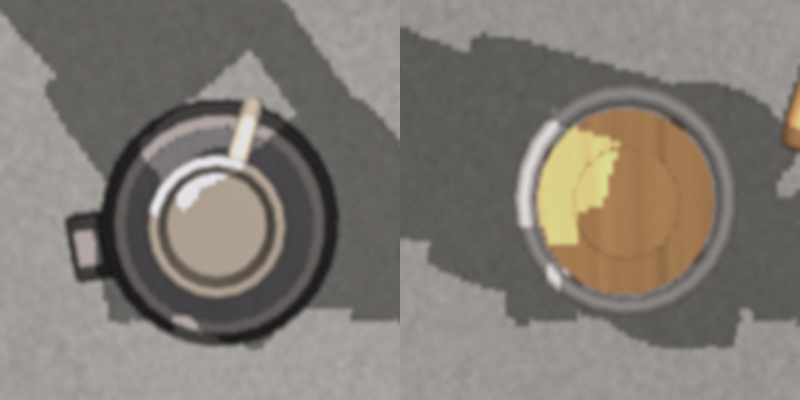

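```bash
python3 - <<'E'
from h import *
import pickle
np.set_printoptions(precision=1,suppress=True)
a,b=[pickle.load(open(f'pics/{n}.pkl','rb')) for n in('pot2','disp2')]
r=lambda c,x,y,z: ray(c,x/2.5+230-.3,y/2.5+20-.3,z)[:2]
print('pot',r(a,217,226.5,96),'warmer',r(a,219.5,222.5,15))
print('lid disc',r(b,225,202,102),r(b,314,202,102)-r(b,136,202,102),'grip',r(b,226,203,116),r(b,280,203,116)-r(b,172,203,116),'ring',r(b,225.5,198.5,103))
for c,rs in((a,(96,)),(b,(102,116))):
    g=cv2.cvtColor(c['color'],cv2.COLOR_RGB2GRAY)
    hs=cv2.HoughCircles(cv2.medianBlur(g[20:180,230:390],3),cv2.HOUGH_GRADIENT_ALT,1.2,10,param1=150,param2=.7,minRadius=15,maxRadius=60)
    if hs is not None:
        for x,y,q in hs[0]: print(x+230,y+20,q,[ray(c,x+230,y+20,z)[:2] for z in rs])
print(ctrl.sense()['position'])
E
```

```text
pot [ 509.  -386.5] warmer [ 510.2 -385.9]
lid disc [687.3   0.1] [75.7 -0.1] grip [687.5  -0.4] [44.  -0.1] ring [687.5   1.5]
316.4 110.0 45.74846 [array([ 508.8, -386.2])]
316.4 110.0 24.316944 [array([ 508.8, -386.2])]
316.4 110.0 38.27256 [array([ 508.8, -386.2])]
320.0 100.4 40.391983 [array([687.6,   0.2]), array([687.4,   0.1])]
[685.4 -78.3 259.8]
```

```bash
python3 -m creep '[{"dx":0.039,"dy":0.002,"dz":0,"turn":0},{"dx":0.039,"dy":0,"dz":0.01,"turn":0},{"dx":0,"dy":0,"dz":0.04,"turn":0},{"dx":0,"dy":0,"dz":0.04,"turn":0},{"dx":0,"dy":0,"dz":0.03,"turn":0},{"dx":0,"dy":0,"dz":0.015,"turn":0},{"dx":0,"dy":0,"dz":0,"turn":0},{"dx":0,"dy":0,"dz":0,"turn":0},{"dx":0,"dy":0,"dz":0,"turn":0}]' 0.7 15
```

```text
t: 31.4
position: [688.4, 0.2, 126.2]
orientation: [0.707, 0.707, 0.001, 0.001]
wrist_force: [0.1, -0.0, 0.2]
width: 0.699
finger_force: 0.0
```

```bash
python3 -m creep '[{"dx":0,"dy":0,"dz":0.012,"turn":0},{"dx":0,"dy":0,"dz":0.006,"turn":0},{"dx":0,"dy":0,"dz":0.002,"turn":0},{"dx":0,"dy":0,"dz":0,"turn":0},{"dx":0,"dy":0,"dz":0,"turn":0},{"dx":0,"dy":0,"dz":0,"turn":0}]'
python3 -c "
from h import *
print(ctrl.sense()['position'],ctrl.sense()['wrist_force'])"
```

```text
t: 32.0
position: [688.0, 0.7, 104.8]
orientation: [0.707, 0.707, 0.0, 0.0]
wrist_force: [-0.8, -1.0, 0.2]
width: 0.697
finger_force: 0.0
[688.0202948    0.74698133 104.76218971] [-0.78360386 -1.03961905  0.21220672]
```

```bash
python3 -m creep '[{"dx":0,"dy":0,"dz":0,"turn":0},{"dx":0,"dy":0,"dz":0,"turn":0},{"dx":0,"dy":0,"dz":0,"turn":0},{"dx":0,"dy":0,"dz":0,"turn":0},{"dx":0,"dy":0,"dz":0,"turn":0}]' 0 15
python3 -m creep '[{"dx":0,"dy":0,"dz":-0.003,"turn":0},{"dx":0,"dy":0,"dz":-0.005,"turn":0},{"dx":0,"dy":0,"dz":-0.01,"turn":0},{"dx":0,"dy":0,"dz":-0.02,"turn":0},{"dx":0,"dy":0,"dz":-0.03,"turn":0},{"dx":0,"dy":0,"dz":-0.02,"turn":0},{"dx":0,"dy":0,"dz":0,"turn":0},{"dx":0,"dy":0,"dz":0,"turn":0},{"dx":0,"dy":0,"dz":0,"turn":0}]'
python3 -c "
from h import *
print(ctrl.sense()['position'])
snap('side','side3');snap('scene','scene3')
a=cv2.imread('pics/side3.png')[130:280,200:350];b=cv2.imread('pics/scene3.png')[110:260,310:460]
cv2.imwrite('pics/m8.png',cv2.resize(np.hstack([a,b]),None,fx=2.6,fy=2.6,interpolation=cv2.INTER_CUBIC))"
```

```text
t: 32.5
position: [687.8, 0.7, 104.4]
orientation: [0.707, 0.707, -0.0, -0.0]
wrist_force: [-0.1, 0.1, -0.4]
width: 0.271
finger_force: 0.0
t: 33.4
position: [687.4, 0.8, 190.9]
orientation: [0.707, 0.707, -0.001, -0.001]
wrist_force: [1.0, 0.1, 0.2]
width: 0.002
finger_force: 0.0
[687.35575393   0.79721177 190.90220783]
```

View pics/m8.png

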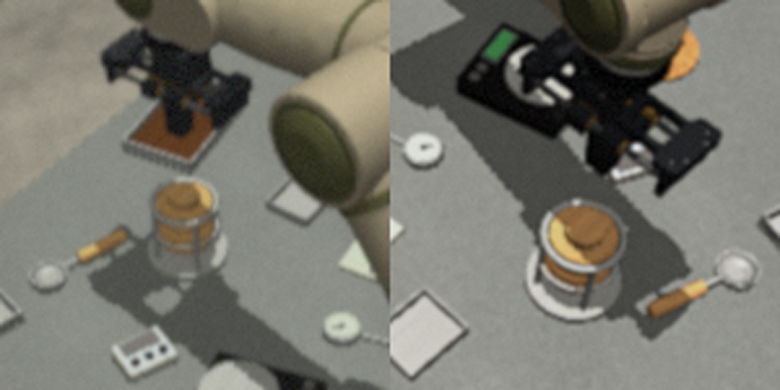

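The fingers closed on nothing: both views still show the lid and its grip in the ring, at crop (185,195) in the side view and (590,225) in the scene view. I'll check its height.

```bash
python3 - <<'E'
from h import *
np.set_printoptions(precision=1,suppress=True)
a=snap('side');b=snap('scene')
for z in(104,110,116): print(z,proj(a,[687.4,0,z]),proj(b,[687.4,0,z]))
# triangulate grip top from the two views
from scipy.optimize import least_squares
U=[(a,271,204),(b,387.7,195.4)]
s=least_squares(lambda p:np.concatenate([np.array(proj(c,p))-(u,v) for c,u,v in U]),[687,0,110]);print(s.x,s.fun)
E
cat > /tmp/crop.py <<'E'
import cv2,numpy as np
a=cv2.imread('pics/side3.png')[185:225,250:295];b=cv2.imread('pics/scene3.png')[180:220,365:410]
cv2.imwrite('pics/m9.png',cv2.resize(np.hstack([a,b]),None,fx=8,fy=8,interpolation=cv2.INTER_CUBIC))
E
python3 /tmp/crop.py
```

```text
104 (np.float64(270.44349018190763), np.float64(205.89830272707462)) (np.float64(383.7561625529195), np.float64(198.48372890664095))
110 (np.float64(270.35810589553716), np.float64(204.63887759732808)) (np.float64(384.050240539147), np.float64(197.3185120153989))
116 (np.float64(270.27232530546286), np.float64(203.3736069558969)) (np.float64(384.34700415148313), np.float64(196.1426539437498))
[688.9   5.4 116.8] [-2.  -0.1 -1.6 -0.2]
```

View pics/m9.png

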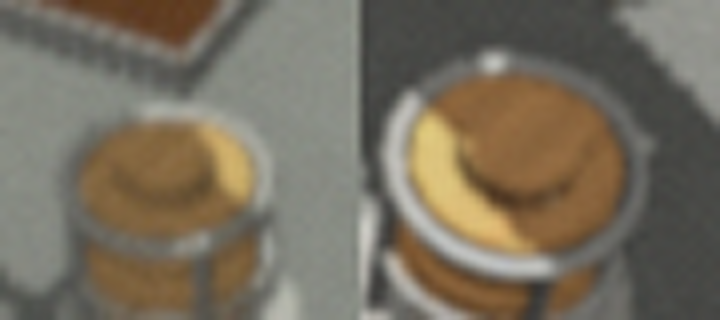

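```bash
python3 -m creep '[{"dx":-0.0005,"dy":0,"dz":0.02,"turn":0},{"dx":0,"dy":0,"dz":0.03,"turn":0},{"dx":0,"dy":0,"dz":0.015,"turn":0},{"dx":0,"dy":0,"dz":0,"turn":0},{"dx":0,"dy":0,"dz":0,"turn":0},{"dx":0,"dy":0,"dz":0,"turn":0},{"dx":0,"dy":0,"dz":0.01,"turn":0},{"dx":0,"dy":0,"dz":0.008,"turn":0},{"dx":0,"dy":0,"dz":0.003,"turn":0},{"dx":0,"dy":0,"dz":0,"turn":0},{"dx":0,"dy":0,"dz":0,"turn":0}]' 0.55 15
python3 -m creep '[{"dx":0,"dy":0,"dz":0.002,"turn":0},{"dx":0,"dy":0,"dz":0,"turn":0},{"dx":0,"dy":0,"dz":0,"turn":0}]'
```

```text
t: 34.7
position: [687.9, 0.2, 106.5]
orientation: [0.707, 0.707, 0.0, 0.0]
wrist_force: [-0.3, -0.7, 0.7]
width: 0.555
finger_force: 0.0
t: 35.0
position: [687.9, 0.2, 104.5]
orientation: [0.707, 0.707, 0.0, 0.0]
wrist_force: [-0.1, -0.1, -0.6]
width: 0.55
finger_force: 0.0
```

```bash
python3 -m creep '[{"dx":0,"dy":0,"dz":0.001,"turn":0},{"dx":0,"dy":0,"dz":0.001,"turn":0},{"dx":0,"dy":0,"dz":0.0005,"turn":0},{"dx":0,"dy":0,"dz":0,"turn":0}]'
python3 -m creep '[{"dx":0,"dy":0,"dz":0.001,"turn":0},{"dx":0,"dy":0,"dz":0.001,"turn":0},{"dx":0,"dy":0,"dz":0,"turn":0}]'
```

```text
t: 35.4
position: [687.8, 0.2, 101.8]
orientation: [0.707, 0.707, -0.0, -0.0]
wrist_force: [0.3, -0.7, 0.2]
width: 0.549
finger_force: 0.0
t: 35.7
position: [687.8, 0.3, 99.7]
orientation: [0.707, 0.707, -0.0, -0.0]
wrist_force: [-0.3, -0.2, -0.1]
width: 0.549
finger_force: 0.0
```

```bash
python3 -m creep '[{"dx":0,"dy":0,"dz":0,"turn":0},{"dx":0,"dy":0,"dz":0,"turn":0},{"dx":0,"dy":0,"dz":0,"turn":0},{"dx":0,"dy":0,"dz":0,"turn":0}]' 0.42 15
```

```text
t: 36.1
position: [687.9, 0.2, 99.9]
orientation: [0.707, 0.707, 0.0, 0.0]
wrist_force: [-0.1, -0.0, -0.0]
width: 0.42
finger_force: 0.0
```

```bash
python3 - <<'E'
from h import *
w=snap('wrist','w4');a=snap('side','s4');b=snap('scene','c4')
f=lambda c,x,y,n,k:cv2.resize(c['color'][y:y+n,x:x+n,::-1],(k,k),interpolation=cv2.INTER_CUBIC)
top=np.hstack([f(a,235,160,70,400),f(b,350,150,70,400)])
bot=cv2.resize(w['color'][130:330,160:480,::-1],(320,200),interpolation=cv2.INTER_CUBIC)
im=np.zeros((600,800,3),np.uint8);im[:400]=top;im[400:,:320]=bot
cv2.imwrite('pics/m10.png',np.clip(im*1.5,0,255).astype(np.uint8))
s=ctrl.sense();print(s['q'],s['position'])
E
```

```text
[-1.69543672e-01  7.62926981e-01  1.06398315e+00 -7.27768020e-08
  1.31462995e+00 -1.69573774e-01] [6.87869675e+02 2.37357119e-01 9.99463417e+01]
```

View pics/m10.png

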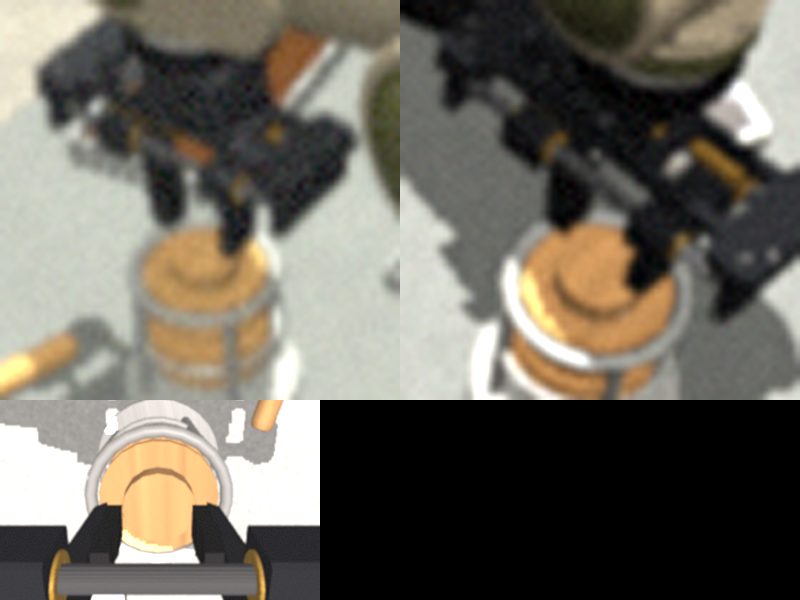

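```bash
python3 - <<'E'
from h import *
import pickle
np.set_printoptions(precision=1,suppress=True)
from scipy.optimize import least_squares
a=snap('side');b=snap('scene')
for n,U in (('-x',[(a,276.5,203.8),(b,380.6,189.4)]),('+x',[(a,264.4,198.9),(b,392.9,200.8)])):
    s=least_squares(lambda p:np.concatenate([np.array(proj(c,p))-(u,v) for c,u,v in U]),[687,0,110]);print(n,s.x,s.fun)
w=cv2.cvtColor(cv2.imread('pics/w4.png'),cv2.COLOR_BGR2HSV)
r=w[:,:,2]
for row in range(225,275,6): # inner edges of the dark fingers
    L=[u for u in range(150,317) if r[row,u]<45]; Rr=[u for u in range(317,480) if r[row,u]<45]
    print(row,max(L,default=None),min(Rr,default=None))
E
```

```text
-x [665.8   1.  126.3] [-1.6 -0.  -1.3 -0.2]
+x [715.3   0.5 123.1] [-0.7 -0.  -0.5 -0.1]
225 None None
231 None None
237 280 354
243 280 353
249 280 353
255 280 353
261 280 353
267 280 353
273 279 354
```

The two views put the fingertips at z≈124 while the reported TCP is at 100. So the fingers end about 24 mm short of the TCP and never reached the grip. I'll go lower, inside the ring, watching the force.

```bash
python3 -m creep '[{"dx":0,"dy":0,"dz":0,"turn":0},{"dx":0,"dy":0,"dz":0,"turn":0},{"dx":0,"dy":0,"dz":0.006,"turn":0},{"dx":0,"dy":0,"dz":0.006,"turn":0},{"dx":0,"dy":0,"dz":0.003,"turn":0},{"dx":0,"dy":0,"dz":0,"turn":0},{"dx":0,"dy":0,"dz":0,"turn":0}]' 0.56 15
python3 -m creep '[{"dx":0,"dy":0,"dz":0.002,"turn":0},{"dx":0,"dy":0,"dz":0.002,"turn":0},{"dx":0,"dy":0,"dz":0.002,"turn":0},{"dx":0,"dy":0,"dz":0,"turn":0},{"dx":0,"dy":0,"dz":0,"turn":0}]'
python3 -m creep '[{"dx":0,"dy":0,"dz":0.001,"turn":0},{"dx":0,"dy":0,"dz":0.001,"turn":0},{"dx":0,"dy":0,"dz":0.001,"turn":0},{"dx":0,"dy":0,"dz":0.001,"turn":0},{"dx":0,"dy":0,"dz":0,"turn":0}]'
```

```text
t: 37.05
position: [687.9, 0.2, 84.9]
orientation: [0.707, 0.707, 0.0, 0.0]
wrist_force: [-0.8, 0.8, 1.0]
width: 0.56
finger_force: 0.0
t: 37.55
position: [687.9, 0.2, 78.9]
orientation: [0.707, 0.707, -0.0, -0.0]
wrist_force: [-0.1, -0.1, 0.4]
width: 0.557
finger_force: 0.0
t: 38.05
position: [687.7, 0.3, 74.7]
orientation: [0.707, 0.707, -0.0, -0.0]
wrist_force: [-0.7, 0.5, 0.2]
width: 0.561
finger_force: 0.0
```

```bash
python3 -m creep '[{"dx":0,"dy":0,"dz":0,"turn":0},{"dx":0,"dy":0,"dz":0,"turn":0},{"dx":0,"dy":0,"dz":0,"turn":0}]' 0.44 15
```

```text
t: 38.35
position: [687.9, 0.2, 75.0]
orientation: [0.707, 0.707, 0.0, 0.0]
wrist_force: [-0.6, 1.2, -0.2]
width: 0.491
finger_force: 15.0
```

```bash
python3 -m creep '[{"dx":0,"dy":0,"dz":0,"turn":0},{"dx":0,"dy":0,"dz":-0.002,"turn":0},{"dx":0,"dy":0,"dz":-0.004,"turn":0},{"dx":0,"dy":0,"dz":-0.008,"turn":0},{"dx":0,"dy":0,"dz":-0.016,"turn":0},{"dx":0,"dy":0,"dz":-0.025,"turn":0},{"dx":0,"dy":0,"dz":-0.03,"turn":0},{"dx":0,"dy":0,"dz":-0.02,"turn":0},{"dx":0,"dy":0,"dz":0,"turn":0},{"dx":0,"dy":0,"dz":0,"turn":0}]' 0 15
python3 - <<'E'
from h import *
np.set_printoptions(precision=1,suppress=True)
s=ctrl.sense();print(s['position'])
for n in('side','scene','wrist'):
    c=snap(n,n+'5'); m=cv2.inRange(cv2.cvtColor(c['color'],cv2.COLOR_RGB2HSV),(8,80,60),(25,255,255))
    for k in blobs(m,60):
        x,y,w,h=cv2.boundingRect(k)
        u,v=proj(c,[687.9,0.2,s['position'][2]])
        if abs(x+w/2-u)<90 and abs(y+h/2-v)<90: print(n,(x,y,w,h),cv2.contourArea(k),'tcp',round(u),round(v),[np.round(proj(c,[687.9,.2,z])).tolist() for z in(96,s['position'][2]+21)])
E
```

```text
t: 39.35
position: [687.7, 0.2, 179.5]
orientation: [0.707, 0.707, -0.0, -0.0]
wrist_force: [-0.2, -0.1, -0.7]
width: 0.494
finger_force: 15.0
[687.7   0.2 179.5]
side (0, 14, 492, 248) 14919.0 tcp 269 190 [[270.0, 208.0], [269.0, 185.0]]
side (251, 171, 31, 22) 277.0 tcp 269 190 [[270.0, 208.0], [269.0, 185.0]]
side (260, 201, 22, 14) 223.5 tcp 269 190 [[270.0, 208.0], [269.0, 185.0]]
side (230, 218, 19, 13) 76.0 tcp 269 190 [[270.0, 208.0], [269.0, 185.0]]
scene (371, 167, 32, 45) 852.0 tcp 388 183 [[384.0, 200.0], [389.0, 178.0]]
scene (416, 120, 13, 21) 132.5 tcp 388 183 [[384.0, 200.0], [389.0, 178.0]]
scene (409, 218, 23, 14) 127.5 tcp 388 183 [[384.0, 200.0], [389.0, 178.0]]
wrist (250, 149, 134, 145) 12754.0 tcp 320 227 [[319.0, 191.0], [320.0, 241.0]]
```

```bash
python3 -m creep '[{"dx":-0.02,"dy":-0.0092,"dz":0,"turn":0},{"dx":-0.039,"dy":-0.018,"dz":0,"turn":0},{"dx":-0.039,"dy":-0.018,"dz":0,"turn":0},{"dx":-0.039,"dy":-0.018,"dz":0,"turn":0},{"dx":-0.039,"dy":-0.018,"dz":0,"turn":0},{"dx":-0.039,"dy":-0.018,"dz":0,"turn":0},{"dx":-0.039,"dy":-0.018,"dz":0,"turn":0},{"dx":-0.039,"dy":-0.018,"dz":0,"turn":0},{"dx":-0.039,"dy":-0.018,"dz":0,"turn":0},{"dx":-0.039,"dy":-0.018,"dz":0,"turn":0},{"dx":-0.0155,"dy":-0.0075,"dz":0,"turn":0},{"dx":0,"dy":0,"dz":0,"turn":0}]'
python3 -m creep '[{"dx":0,"dy":0,"dz":0.02,"turn":0},{"dx":0,"dy":0,"dz":0.03,"turn":0},{"dx":0,"dy":0,"dz":0.025,"turn":0},{"dx":0,"dy":0,"dz":0.01,"turn":0},{"dx":0,"dy":0,"dz":0.005,"turn":0},{"dx":0,"dy":0,"dz":0,"turn":0},{"dx":0,"dy":0,"dz":0,"turn":0},{"dx":0,"dy":0,"dz":0,"turn":0}]'
```

```text
t: 40.7
position: [508.0, -387.6, 178.9]
orientation: [0.708, 0.706, 0.0, -0.001]
wrist_force: [-0.2, 0.8, -1.1]
width: 0.495
finger_force: 15.0
t: 41.5
position: [509.6, -386.5, 91.1]
orientation: [0.707, 0.707, -0.0, 0.001]
wrist_force: [0.2, -0.4, -0.3]
width: 0.49
finger_force: 15.0
```

Now lower in 1–2 mm steps until it touches the rim.

```bash
python3 -m creep '[{"dx":0,"dy":0,"dz":0.004,"turn":0},{"dx":0,"dy":0,"dz":0.004,"turn":0},{"dx":0,"dy":0,"dz":0.002,"turn":0},{"dx":0,"dy":0,"dz":0.001,"turn":0},{"dx":0,"dy":0,"dz":0,"turn":0},{"dx":0,"dy":0,"dz":0,"turn":0}]'
python3 -m creep '[{"dx":0,"dy":0,"dz":0.001,"turn":0},{"dx":0,"dy":0,"dz":0,"turn":0},{"dx":0,"dy":0,"dz":0,"turn":0}]'
python3 -m creep '[{"dx":0,"dy":0,"dz":0.001,"turn":0},{"dx":0,"dy":0,"dz":0,"turn":0},{"dx":0,"dy":0,"dz":0,"turn":0}]'
```

```text
t: 42.1
position: [509.2, -386.3, 79.0]
orientation: [0.707, 0.707, -0.0, 0.0]
wrist_force: [0.4, -0.7, -0.2]
width: 0.49
finger_force: 15.0
t: 42.4
position: [509.2, -386.3, 77.9]
orientation: [0.707, 0.707, 0.0, 0.0]
wrist_force: [0.1, -0.8, -0.5]
width: 0.49
finger_force: 15.0
t: 42.7
position: [509.1, -386.3, 76.9]
orientation: [0.707, 0.707, -0.0, -0.0]
wrist_force: [-0.8, 0.4, -0.0]
width: 0.49
finger_force: 15.0
```

```bash
python3 -m creep '[{"dx":0,"dy":0,"dz":0.001,"turn":0},{"dx":0,"dy":0,"dz":0,"turn":0},{"dx":0,"dy":0,"dz":0,"turn":0}]'
python3 -m creep '[{"dx":0,"dy":0,"dz":0.001,"turn":0},{"dx":0,"dy":0,"dz":0,"turn":0},{"dx":0,"dy":0,"dz":0,"turn":0}]'
```

```text
t: 43.0
position: [509.2, -386.2, 75.9]
orientation: [0.707, 0.707, 0.0, -0.0]
wrist_force: [0.1, -0.2, 0.4]
width: 0.49
finger_force: 15.0
t: 43.3
position: [509.1, -386.2, 74.9]
orientation: [0.707, 0.707, -0.0, -0.0]
wrist_force: [0.4, -0.7, -0.0]
width: 0.494
finger_force: 15.0
```

```bash
python3 -m creep '[{"dx":0,"dy":0,"dz":0.001,"turn":0},{"dx":0,"dy":0,"dz":0,"turn":0},{"dx":0,"dy":0,"dz":0,"turn":0}]'
python3 -m creep '[{"dx":0,"dy":0,"dz":0.0007,"turn":0},{"dx":0,"dy":0,"dz":0,"turn":0},{"dx":0,"dy":0,"dz":0,"turn":0}]'
```

```text
t: 43.6
position: [509.2, -386.4, 74.8]
orientation: [0.707, 0.707, -0.0, 0.0]
wrist_force: [-2.5, 1.8, 6.1]
width: 0.486
finger_force: 15.0
t: 43.9
position: [509.3, -386.5, 74.8]
orientation: [0.707, 0.707, -0.0, 0.001]
wrist_force: [-3.3, 3.1, 10.2]
width: 0.489
finger_force: 15.0
```

```bash
python3 -m creep '[{"dx":0,"dy":0,"dz":-0.0014,"turn":0},{"dx":0,"dy":0,"dz":0,"turn":0}]'
python3 -m creep '[{"dx":0,"dy":0,"dz":0,"turn":0},{"dx":0,"dy":0,"dz":0,"turn":0},{"dx":0,"dy":0,"dz":0,"turn":0},{"dx":0,"dy":0,"dz":-0.01,"turn":0},{"dx":0,"dy":0,"dz":-0.03,"turn":0},{"dx":0,"dy":0,"dz":-0.05,"turn":0},{"dx":0,"dy":0,"dz":-0.05,"turn":0},{"dx":0,"dy":0,"dz":-0.045,"turn":0},{"dx":-0.035,"dy":0,"dz":0,"turn":0},{"dx":-0.035,"dy":0,"dz":0,"turn":0},{"dx":0,"dy":0,"dz":0,"turn":0},{"dx":0,"dy":0,"dz":0,"turn":0}]' 0.75
python3 -m creep '[{"dx":0,"dy":0,"dz":0,"turn":0},{"dx":0,"dy":0,"dz":0,"turn":0}]'
python3 look.py lid2
python3 - <<'E'
from h import *
import pickle
np.set_printoptions(precision=1,suppress=True)
c=pickle.load(open('pics/lid2.pkl','rb'))
m=cv2.inRange(cv2.cvtColor(c['color'],cv2.COLOR_RGB2HSV),(8,80,60),(28,255,255)); m[220:]=0
for k in blobs(m,300): print(cv2.boundingRect(k),circ(pts(c,k,102)),'ellipse',cv2.fitEllipse(k))
E
```

```text
t: 44.1
position: [509.2, -386.4, 74.8]
orientation: [0.707, 0.707, 0.0, 0.0]
wrist_force: [-0.6, -0.1, 4.4]
width: 0.489
finger_force: 15.0
t: 45.3
position: [509.0, -456.4, 259.5]
orientation: [0.707, 0.707, 0.0, -0.0]
wrist_force: [0.0, 1.1, 0.2]
width: 0.749
finger_force: 0.0
t: 45.5
position: [509.5, -455.3, 260.3]
orientation: [0.707, 0.707, 0.0, 0.0]
wrist_force: [0.9, 0.3, 0.5]
width: 0.752
finger_force: 0.0
(281, 73, 71, 74) (array([ 507.7, -387.6]), np.float64(37.58606954998999)) ellipse ((316.3725280761719, 109.2718734741211), (69.97933959960938, 72.70016479492188), 0.7887154817581177)
(562, 0, 78, 51) (array([ 789.9, -303.9]), np.float64(32.87676131623504)) ellipse ((598.479736328125, 22.574607849121094), (51.15101623535156, 92.15354919433594), 82.1478271484375)
```

```bash
python3 -m creep '[{"dx":0.045,"dy":0.0005,"dz":0,"turn":0},{"dx":0.045,"dy":0.0005,"dz":0,"turn":0},{"dx":0.045,"dy":0.0005,"dz":0,"turn":0},{"dx":0.045,"dy":0.0005,"dz":0,"turn":0},{"dx":0.045,"dy":0.0005,"dz":0,"turn":0},{"dx":0.045,"dy":0.0005,"dz":0,"turn":0},{"dx":0.045,"dy":0.0005,"dz":0,"turn":0},{"dx":0.045,"dy":0.0005,"dz":0,"turn":0},{"dx":0.045,"dy":0.0005,"dz":0,"turn":0},{"dx":0.045,"dy":0.0005,"dz":0,"turn":0},{"dx":0.045,"dy":0.0005,"dz":0,"turn":0},{"dx":0.045,"dy":0.0005,"dz":0,"turn":0}]' 1
python3 -m creep '[{"dx":0.045,"dy":0,"dz":0,"turn":0},{"dx":0.045,"dy":0,"dz":0,"turn":0},{"dx":0.045,"dy":0,"dz":0,"turn":0},{"dx":0.045,"dy":0,"dz":0,"turn":0},{"dx":0.045,"dy":0,"dz":0,"turn":0},{"dx":0.045,"dy":0,"dz":0,"turn":0},{"dx":0.003,"dy":0,"dz":0.02,"turn":0},{"dx":0,"dy":0,"dz":0.04,"turn":-7},{"dx":0,"dy":0,"dz":0.04,"turn":0},{"dx":0,"dy":0,"dz":0,"turn":0},{"dx":0,"dy":0,"dz":0,"turn":0},{"dx":0,"dy":0,"dz":0,"turn":0}]'
```

```text
t: 46.75
position: [514.5, 86.0, 260.2]
orientation: [0.707, 0.707, 0.0, 0.0]
wrist_force: [-0.3, -0.1, 0.1]
width: 1.002
finger_force: 0.0
t: 47.95
position: [516.1, 357.2, 162.5]
orientation: [0.663, 0.749, 0.002, 0.001]
wrist_force: [-0.0, 0.3, 0.9]
width: 1.001
finger_force: 0.0
```

```bash
python3 -m creep '[{"dx":0,"dy":0,"dz":0.03,"turn":0},{"dx":0,"dy":0,"dz":0.04,"turn":0},{"dx":0,"dy":0,"dz":0.03,"turn":0},{"dx":0,"dy":0,"dz":0.015,"turn":0},{"dx":0,"dy":0,"dz":0.007,"turn":0},{"dx":0,"dy":0,"dz":0,"turn":0},{"dx":0,"dy":0,"dz":0,"turn":0},{"dx":0,"dy":0,"dz":0,"turn":0}]' 
python3 -m creep '[{"dx":0,"dy":0,"dz":0,"turn":0},{"dx":0,"dy":0,"dz":0,"turn":0},{"dx":0,"dy":0,"dz":0,"turn":0},{"dx":0,"dy":0,"dz":0,"turn":0},{"dx":0,"dy":0,"dz":0,"turn":0},{"dx":0,"dy":0,"dz":0,"turn":0}]' 0 20
python3 -m creep '[{"dx":0,"dy":0,"dz":-0.01,"turn":0},{"dx":0,"dy":0,"dz":-0.025,"turn":0},{"dx":0,"dy":0,"dz":-0.04,"turn":0},{"dx":0,"dy":0,"dz":-0.03,"turn":0},{"dx":0,"dy":0,"dz":-0.01,"turn":0},{"dx":0,"dy":0,"dz":0,"turn":0},{"dx":0,"dy":0,"dz":0,"turn":0},{"dx":0,"dy":0,"dz":0,"turn":0}]'
```

```text
t: 48.75
position: [515.9, 357.1, 39.2]
orientation: [0.663, 0.749, 0.001, 0.001]
wrist_force: [-1.3, -0.7, -0.4]
width: 1.001
finger_force: 0.0
t: 49.35
position: [515.3, 356.7, 37.7]
orientation: [0.663, 0.749, 0.0, 0.0]
wrist_force: [-0.1, -0.6, 0.6]
width: 0.61
finger_force: 20.0
t: 50.15
position: [514.4, 356.4, 150.6]
orientation: [0.663, 0.749, -0.002, -0.001]
wrist_force: [0.1, 0.2, -1.6]
width: 0.609
finger_force: 20.0
```

```bash
python3 -m creep '[{"dx":0,"dy":0,"dz":-0.03,"turn":0},{"dx":0,"dy":0,"dz":-0.04,"turn":0},{"dx":-0.02,"dy":-0.0068,"dz":-0.03,"turn":0},{"dx":-0.04,"dy":-0.0136,"dz":-0.01,"turn":0},{"dx":-0.04,"dy":-0.0136,"dz":0,"turn":0},{"dx":-0.04,"dy":-0.0136,"dz":0,"turn":0},{"dx":-0.04,"dy":-0.0136,"dz":0,"turn":0},{"dx":-0.04,"dy":-0.0136,"dz":0,"turn":0},{"dx":-0.02,"dy":-0.0068,"dz":0,"turn":0},{"dx":0,"dy":0,"dz":0,"turn":0},{"dx":0,"dy":0,"dz":0,"turn":0},{"dx":0,"dy":0,"dz":0,"turn":0}]'
python3 look.py pan2
python3 - <<'E'
from h import *
import pickle
np.set_printoptions(precision=1,suppress=True)
c=pickle.load(open('pics/pan2.pkl','rb'))
g=cv2.cvtColor(c['color'],cv2.COLOR_RGB2GRAY)
hs=cv2.HoughCircles(cv2.medianBlur(g[:220],3),cv2.HOUGH_GRADIENT_ALT,1.2,10,param1=150,param2=.7,minRadius=25,maxRadius=60)
if hs is not None:
    for x,y,q in hs[0]: print(x,y,q,ray(c,x,y,42)[:2],'r',ray(c,x+q,y,42)[0]-ray(c,x,y,42)[0])
print(ctrl.sense()['position'],proj(c,[464.8,185.6,42]))
i=cv2.imread('pics/pan2.png');cv2.imwrite('pics/m11.png',np.hstack([cv2.resize(i[20:180,235:395],(480,480),interpolation=cv2.INTER_CUBIC),i[100:340,160:480][:240].repeat(2,0)]) )
E
```

```text
t: 51.35
position: [463.5, 109.4, 262.1]
orientation: [0.662, 0.749, -0.0, -0.0]
wrist_force: [0.9, 1.1, -0.8]
width: 0.607
finger_force: 20.0
325.2 104.4 41.769306 [463.4 184.3] r 52.44077897400598
316.8 211.2 52.63193 [470.4  40.6] r 73.22729763269365
[463.4 109.5 262.2] (np.float64(326.4640769107261), np.float64(103.45067875898772))
```

View pics/m11.png

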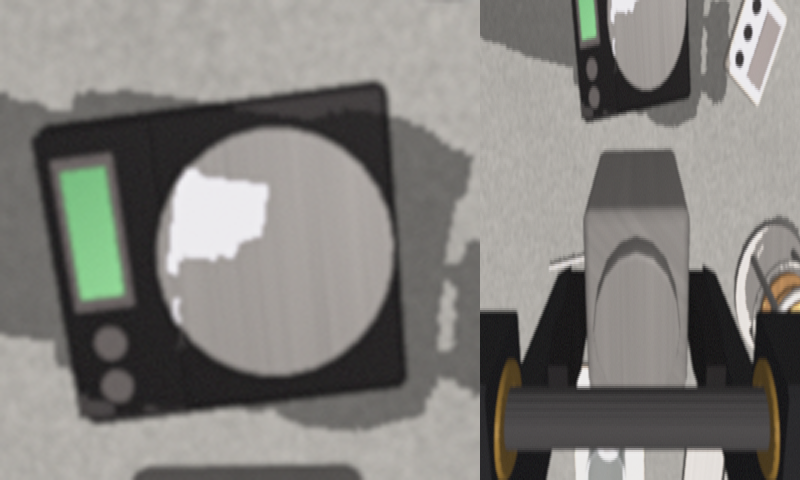

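The pan is clear, centre at crop (274,251), which gives (464.7, 185.6). The tin is held upright.

```bash
python3 -m creep '[{"dx":0.03,"dy":0.004,"dz":0,"turn":0},{"dx":0.03,"dy":0.004,"dz":0,"turn":0},{"dx":0.0144,"dy":0.0023,"dz":0.01,"turn":0},{"dx":0,"dy":0,"dz":0.03,"turn":0},{"dx":0,"dy":0,"dz":0.04,"turn":0},{"dx":0,"dy":0,"dz":0.04,"turn":0},{"dx":0,"dy":0,"dz":0.03,"turn":0},{"dx":0,"dy":0,"dz":0.02,"turn":0},{"dx":0,"dy":0,"dz":0.007,"turn":0},{"dx":0,"dy":0,"dz":0,"turn":0},{"dx":0,"dy":0,"dz":0,"turn":0},{"dx":0,"dy":0,"dz":0,"turn":0}]'
```

```text
t: 52.6
position: [465.2, 183.8, 86.6]
orientation: [0.663, 0.749, 0.001, 0.001]
wrist_force: [-0.1, -0.1, -1.1]
width: 0.609
finger_force: 20.0
```

```bash
python3 -m creep '[{"dx":0.0005,"dy":0,"dz":0.006,"turn":0},{"dx":0,"dy":0,"dz":0.003,"turn":0},{"dx":0,"dy":0,"dz":0.001,"turn":0},{"dx":0,"dy":0,"dz":0.001,"turn":0},{"dx":0,"dy":0,"dz":0,"turn":0},{"dx":0,"dy":0,"dz":0,"turn":0}]'
python3 -m creep '[{"dx":0,"dy":0,"dz":0.001,"turn":0},{"dx":0,"dy":0,"dz":0,"turn":0},{"dx":0,"dy":0,"dz":0,"turn":0}]'
```

```text
t: 53.2
position: [464.6, 184.2, 74.7]
orientation: [0.663, 0.749, 0.0, 0.0]
wrist_force: [-0.5, -0.1, -1.8]
width: 0.61
finger_force: 20.0
t: 53.5
position: [464.6, 184.2, 73.7]
orientation: [0.663, 0.749, 0.0, 0.0]
wrist_force: [0.7, 0.6, -1.1]
width: 0.609
finger_force: 20.0
```

Close to touching; half a millimetre more, release, retreat and check.

```bash
python3 -m creep '[{"dx":0,"dy":0,"dz":0.0005,"turn":0},{"dx":0,"dy":0,"dz":0,"turn":0},{"dx":0,"dy":0,"dz":0,"turn":0}]'
python3 -m creep '[{"dx":0,"dy":0,"dz":0,"turn":0},{"dx":0,"dy":0,"dz":0,"turn":0},{"dx":0,"dy":0,"dz":0,"turn":0},{"dx":0,"dy":0,"dz":0,"turn":0},{"dx":0,"dy":0,"dz":-0.02,"turn":0},{"dx":0,"dy":0,"dz":-0.04,"turn":0},{"dx":0,"dy":0,"dz":-0.05,"turn":0},{"dx":0,"dy":0,"dz":-0.05,"turn":0},{"dx":0,"dy":0,"dz":-0.028,"turn":7},{"dx":-0.035,"dy":0,"dz":0,"turn":0},{"dx":-0.042,"dy":0,"dz":0,"turn":0},{"dx":0,"dy":0,"dz":0,"turn":0}]' 1
python3 -m creep '[{"dx":0,"dy":0,"dz":0,"turn":0},{"dx":0,"dy":0,"dz":0,"turn":0}]'
python3 look.py tin3
python3 - <<'E'
from h import *
import pickle
np.set_printoptions(precision=1,suppress=True)
c=pickle.load(open('pics/tin3.pkl','rb'))
for n in('scene','side'): snap(n,n+'9')
i=cv2.imread('pics/tin3.png');a=cv2.imread('pics/scene9.png');b=cv2.imread('pics/side9.png')
print([np.round(proj(c,[464.7,185.6,z]),1).tolist() for z in(42,124)])
im=np.zeros((600,800,3),np.uint8)
im[:400,:400]=cv2.resize(i[20:180,235:395],(400,400),interpolation=cv2.INTER_CUBIC)
im[:300,400:]=cv2.resize(a[60:300,160:480],(400,300)); im[300:,400:]=cv2.resize(b[140:380,170:490],(400,300))
cv2.imwrite('pics/m12.png',im)
E
```

```text
t: 53.8
position: [464.7, 184.2, 73.6]
orientation: [0.663, 0.749, 0.0, 0.0]
wrist_force: [-0.3, 0.1, 5.4]
width: 0.61
finger_force: 20.0
t: 55.0
position: [464.6, 104.0, 261.2]
orientation: [0.708, 0.706, -0.0, 0.0]
wrist_force: [0.6, -0.9, -0.5]
width: 1.004
finger_force: 0.0
t: 55.2
position: [464.4, 107.9, 261.1]
orientation: [0.707, 0.707, 0.0, -0.0]
wrist_force: [0.4, 0.3, -0.2]
width: 0.998
finger_force: 0.0
[[318.1, 101.4], [318.4, 100.6]]
```

View pics/m12.png

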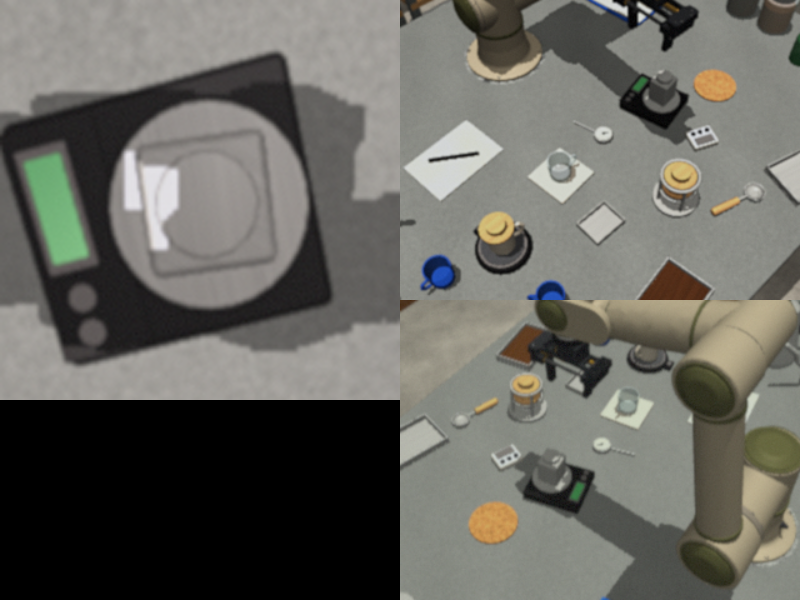

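The tin sits in the middle of the pan, cap centre at (207,205) against pan centre (209,204). The pot is lidded on the warmer, the glass is on the tile, and the gripper is clear.

```bash
python3 -c "
from rig import ctrl
print(ctrl.sign_off())"
```

```text
the job is handed in; nothing more can be done
None
```

The job is done and handed in at about 55 s: the tin stands in the middle of the balance pan, the pot stands on the warmer with the wooden lid over its mouth, and the glass stands on the white tile, all upright and free of the gripper.

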